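# Change the grow stones in a flood-tray pot

## Robot

A 6-joint arm with a two-finger parallel gripper is mounted at the origin on the work surface. World frame = base frame: x ahead of the robot, y to its left, z up, the work surface at z = 0. Lengths are in m, angles in rad, forces in N, time in s.
With the tool pointing down it reaches from about 0.25 to 0.725 m from the base axis. Payload 4 kg.
Tool frame: the origin (TCP) lies on the centre line of the jaws, within the pads' length; the fingertips stand 22 mm ahead of it and the grasp point (between the pads) lies 3 mm ahead of it (bot.tip_reach is the distance from the TCP to the fingertips, in m); z points along the fingers, y is the line along which they close (so a half turn about z gives the same grasp; the last joint's range is limited). The gripper opens to 85 mm and grips with 20 to 120 N. Pads are 22 mm wide; open, the fingers measure 114 mm over their backs; the gripper's body (76 mm by 85 mm) begins 54 mm behind the grasp point. The pads swing forward as they close: fully open they stand 13 mm farther back than shut.
Start: joints at [1.109, 0.241, 0.005, 1.335, 0, 1.571], TCP at [0.223, 0.448, 0.231] pointing down, gripper open.
Joint ranges: [-2.72, 2.72], [-1.05, 1.87], [-1.09, 1.28], [-1.99, 2.15], [-1.42, 1.44], [-3.14, 3.14]. Speed limits (rad/s): [2.79, 2.79, 3.14, 3.14, 3.14, 3.14].

## Interface

Orientations are given as a unit quaternion [x, y, z, w].
In Python, from workcell import bot gives the robot as it stands. The module is installed in compiled form; this text tells all that it offers.
- The arm moves only by the tool apply_moves, never from a script. Its argument "commands" is a list of rows, each a list of 4 numbers: the shift along the tool's x, y, z scaled (see below), then the turn about the tool's z scaled (see below). In form: [[tx, ty, tz, roll], ...]. A call has exactly 5 rows; each row shifts and turns the commanded pose from where the row before left it, along the tool's axes as they then stand; what a row does not reach is not made up. The controller multiplies each number of a shift by 20 mm and each number of a turn by 60 degrees. A row lasts 1/12 s, in which the tool goes at most 41.7 mm and 7.16 degrees, less where a joint would pass 70% of its speed; a pose out of reach is approached as far as the arm can. A call with a number of a shift or a turn outside -1 to 1 is refused whole. A call with a gripper value outside its range is refused whole. "claw" is the closure, from 0 (fully open) to 1 (shut), set as the call begins (left out, the last holds). The fingers move at their own pace and stop on an object; the grip force is fixed at half the most. Time passes only in rows, so rows that do not move let the fingers close, or fill a call up. It gives the time, the measured TCP pose, the force, the opening and the grip force at its end, in the units of the state.
- bot.get_obs(): the state, without advancing time (a new reading comes with each control period).
- bot.camera(name): name is "scene" or "top" or "wrist"; returns a dict with "image" (420x560x3 uint8, blue, green, red), "camera_matrix" (3x3 intrinsics, pixels), "R" (3x3) and "t" (3): a world point X has camera coordinates R X + t. Camera axes: x right, y down, z forward; pixel columns grow to the right and rows downward; lengths in m; the calibration is good to about 2 mm. A picture is of the moment at which its call begins. There is no depth.
- bot.job_done(): hands the job in; it is judged then, once.
The state is a dict: "clock": time; "joint_pos": joint angles; "joint_vel": joint speeds; "tau": joint torques, N m; "eef_pos": TCP position; "tool_rot": TCP orientation; "ft_force": force on the tool from outside, world axes, zero at the start; "ft_torque": the same for the moment, N m; "grip_width": finger opening in m; "grasp_force": force on a finger pad.
Only numpy, scipy, OpenCV 4.12 (cv2) and the standard library are available. Lean on these libraries where they do the work, as an engineer would, in place of code of your own. Each camera call takes 0.05 s, during which the arm holds its last target. There are 200 camera calls.

## Task

Change the stones in the cream grow pot on the study desk: shut the feed valve, take the pot by its handle and tip the dark spent stones out into the green tub, then stand the pot upright in the black tray again and put all the pale fresh stones from the divided box into it. When the pot is filled, open the valve halfway, lever at 45 degrees on the black mark. Leave the two planted pots and the amber bottle where they are.

Things in the scene. Friction and masses are not known exactly. Their poses are not given: they have to be found in the camera images.
- valve (a joint): Angle of the ball valve's red lever, rad: 0 = shut (square across the pipe, along the tray's -x), 1.571 = fully open (along the pipe, the tray's +y, away from the tray), stops at both. Opens clockwise seen from above. Halfway (0.785, 45 deg) is the black mark on the white index plate, between the red (shut) and green (open) marks. Stiff (0.22 N m): stays where left.
- valve_axis (a point): Point on the valve's vertical turning axis at the lever's mid-height, 88 mm above the desk.
- lever_grip (a point): Middle of the lever's red sleeve, 62 mm from the turning axis, 88 mm above the desk. The sleeve is a bar 56 mm long, 18 mm wide, 13 mm high; below it the round grey valve body reaches up to 72 mm above the desk within 22 mm of the axis, the white pipe (21 mm thick) to 63 mm.
- tray: Black open flood tray fixed to the desk, 300 x 300 mm, walls 30 mm high, 5 mm thick, floor 5 mm; origin at the centre of its underside, sides along x and y. The white fill pipe comes over its +y wall at x = +20 mm (end elbow inside the tray at y = +118 to +145 mm), valve axis at y = +215 mm, down into the desk at y = +297 mm. Two planted pots stand along its +x side.
- pot: Loose square cream pot, flared: outside 64 mm square at the foot, 110 mm at the rim, 70 mm high, walls 3 mm, floor 4 mm, 0.11 to 0.22 kg, smooth. Origin: centre of its underside, z to the mouth. Bow handle on its -x side: upright flat plate 8 mm thick (x), 76 mm long (y), 24 mm high, 36 mm clear of the rim, on two arms at its ends, open above and below. Spent stones lie in it.
- pot_handle (a point): Centre of the pot's handle plate, 95 mm out from the pot's centre along its -x and 60 mm above its underside.
- pot_mouth (a point): Centre of the pot's mouth, at rim height.
- tub: Green open discard tub fixed to the desk, 170 (x) x 210 (y) x 60 mm high, walls and floor 5 mm; origin at the centre of its underside.
- stonebox: Shallow grey divided box fixed to the desk, 170 (x) x 210 (y) mm, walls and dividers only 18 mm high, 4 mm thick, floor 4 to 5 mm; six compartments of about 79 x 64 mm with centres at x = +-41, y = -67, 0, +67 mm; origin at the centre of its underside. Fresh stones lie in it, at most one to a compartment at the start.
- plant1: Planted pot (dark grey, 60 mm square, 58 mm high, broad green leaves to about 130 mm) standing in the tray; origin at the centre of its underside.
- plant2: Planted pot (dark grey, 60 mm square, 58 mm high, narrow green leaves to about 140 mm) standing in the tray; origin at the centre of its underside.
- bottle: Loose amber nutrient bottle, 60 mm across and 140 mm tall, standing on the desk; origin at the centre of its underside.
- used1: Spent stone, dark brown. Rough-cut block, a rounded box 26 (x) x 24 x 24 mm with chamfered corners, about 22 g; origin at its centre. Two or three of them (None if absent) lie in the pot at the start.
- used2: Spent stone, dark brown. Rough-cut block, a rounded box 26 (x) x 24 x 24 mm with chamfered corners, about 22 g; origin at its centre. Two or three of them (None if absent) lie in the pot at the start.
- used3: Spent stone, dark brown. Rough-cut block, a rounded box 26 (x) x 24 x 24 mm with chamfered corners, about 22 g; origin at its centre. Two or three of them (None if absent) lie in the pot at the start.
- fresh1: Fresh stone, pale cream. Rough-cut block, a rounded box 26 (x) x 24 x 24 mm with chamfered corners, about 22 g; origin at its centre. Four to six of them (None if absent) lie in the divided box at the start.
- fresh2: Fresh stone, pale cream. Rough-cut block, a rounded box 26 (x) x 24 x 24 mm with chamfered corners, about 22 g; origin at its centre. Four to six of them (None if absent) lie in the divided box at the start.
- fresh3: Fresh stone, pale cream. Rough-cut block, a rounded box 26 (x) x 24 x 24 mm with chamfered corners, about 22 g; origin at its centre. Four to six of them (None if absent) lie in the divided box at the start.
- fresh4: Fresh stone, pale cream. Rough-cut block, a rounded box 26 (x) x 24 x 24 mm with chamfered corners, about 22 g; origin at its centre. Four to six of them (None if absent) lie in the divided box at the start.
- fresh5: Fresh stone, pale cream. Rough-cut block, a rounded box 26 (x) x 24 x 24 mm with chamfered corners, about 22 g; origin at its centre. Four to six of them (None if absent) lie in the divided box at the start.
- fresh6: Fresh stone, pale cream. Rough-cut block, a rounded box 26 (x) x 24 x 24 mm with chamfered corners, about 22 g; origin at its centre. Four to six of them (None if absent) lie in the divided box at the start.

How it is judged:
By the outcome, as a careful person would: the job done as asked, in the order asked, and still so for the second after the job is handed in, with the robot touching nothing.
Of used1, used2, used3 only 2 to 3 are there at a start; the rules pass over those that are not, and their reading is None.
Of fresh1, fresh2, fresh3, fresh4, fresh5, fresh6 only 4 to 6 are there at a start; the rules pass over those that are not, and their reading is None.
At some moment in a run one of pot, fresh1, fresh2, fresh3, fresh4, fresh5, fresh6 may be knocked a few centimetres aside while the robot is not near it.
It also fails if it takes over 208 s, if anything falls off the work surface, if the arm or the gripper's body presses on something with over 40 N, if the wrist force passes 120 N, or if a joint passes its speed limit or range.

## Working session

There is one attempt and no reset: what is moved stays moved. The work goes in short steps, Python scripts to look and compute and a tool call to move; the robot and the scene stay as the last step left them, time stands still between calls to the robot, and variables do not carry over. Pictures are saved under pics/ and viewed, at most 14 in all, crops included, and the job is handed in when it is done.

Besides the shell and the picture viewer there is one more tool, called after "Emit:" as a command line: name --pt "numbers of a row" for each row, then --argument value for the rest. apply_moves: Moves the arm, as the interface text tells. Shifts and turns lie within -1 to 1; 1 stands for 20 mm of shift or 60 degrees of turn. Its arguments: {"type":"object","properties":{"commands":{"type":"array","items":{"type":"array","items":{"type":"number","minimum":-1,"maximum":1}}},"claw":{"type":"number"}},"required":["commands"]}

```bash
mkdir -p pics
cat > h.py <<'E'
import numpy as np,cv2
from workcell import bot
from scipy.spatial.transform import Rotation as Ro
def snap(n,f,crop=None,sc=1):
    c=bot.camera(n); im=c['image']; np.savez('pics/'+f+'.npz',**c)
    if crop: im=im[crop[1]:crop[3],crop[0]:crop[2]]
    if sc!=1: im=cv2.resize(im,None,fx=sc,fy=sc,interpolation=cv2.INTER_CUBIC)
    cv2.imwrite('pics/'+f+'.png',im); return c
def px(c,u,v,z):
    K,R,t=c['camera_matrix'],np.array(c['R']),np.array(c['t'])
    d=R.T@np.linalg.solve(K,[u,v,1.]); o=-R.T@t
    return (o+d*(z-o[2])/d[2])
def proj(c,X):
    p=c['camera_matrix']@(np.array(c['R'])@np.array(X)+np.array(c['t'])); return p[:2]/p[2]
def st():
    o=bot.get_obs(); print('t',round(o['clock'],2),'p',np.round(o['eef_pos'],4),'ax',np.round(Ro.from_quat(o['tool_rot']).as_matrix(),3).tolist(),'F',np.round(o['ft_force'],1),'w',round(float(o['grip_width']),4),'g',np.round(o['grasp_force'],1),'j',np.round(o['joint_pos'],2)); return o
E
python3 - <<'E'
from h import *
st(); print(bot.tip_reach)
c=snap('top','top0',None,1.4); print(-c['R'].T@c['t'],c['R'],c['camera_matrix'])
c=snap('scene','sc0',None,1.4); print(-c['R'].T@c['t'])
E
```

```text
t 0.0 p [0.2225 0.4471 0.2296] ax [[-0.895, 0.446, -0.001], [0.446, 0.895, -0.002], [0.0, -0.002, -1.0]] F [ 0.3 -1.1  0.3] w 0.0857 g 0.0 j [1.11 0.24 0.   1.34 0.   1.57]
0.022
[ 0.34850969 -0.0140125   1.21752284] [[ 0.02714098 -0.99962648 -0.00320511]
 [-0.98510928 -0.026202   -0.16992106]
 [ 0.16977361  0.00776921 -0.98545246]] [[491.43016906   0.         283.02399208]
 [  0.         491.43016906 212.45975093]
 [  0.           0.           1.        ]]
[ 1.31613848 -0.20924435  0.85789079]
```

View pics/top0.png

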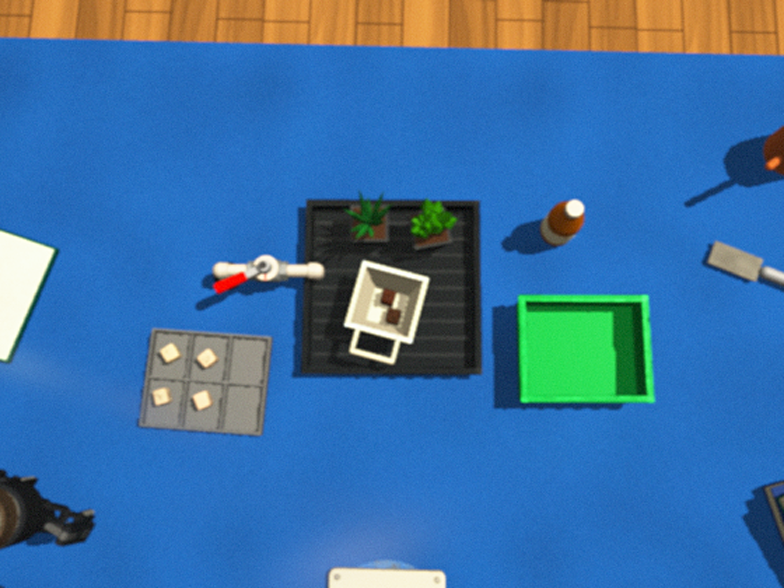

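View pics/sc0.png

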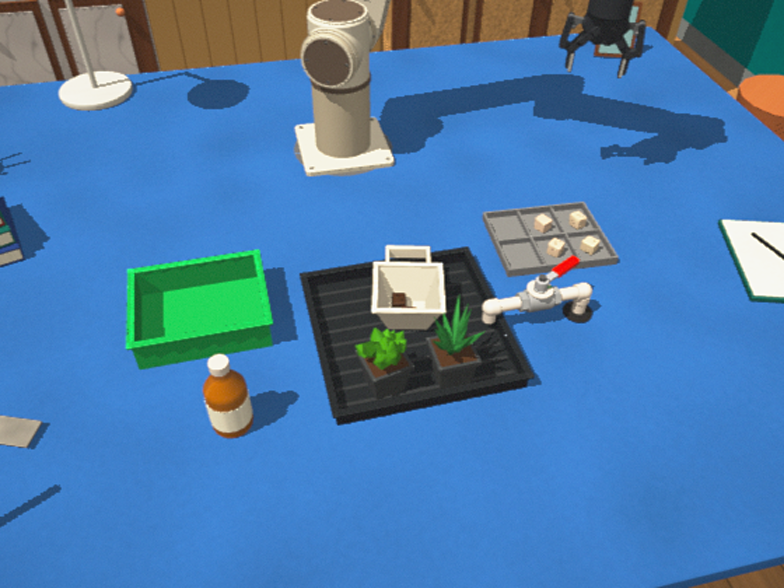

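Run:
```python
from h import *
c=dict(np.load('pics/top0.npz'))
P=lambda l,z:np.array([px(c,u/1.4,v/1.4,z)[:2] for u,v in l])
for n,l,z in [('tray',[(306,200),(480,200),(481,375),(302,375)],.03),('tub',[(517,295),(649,295),(655,403),(520,404)],.06),('box',[(151,328),(272,337),(262,435),(139,427)],.018),('pot',[(363,261),(430,276),(413,343),(344,328)],.075)]:
    p=P(l,z); print(n,p.round(4).tolist(),'c',p.mean(0).round(4),'sides',np.linalg.norm(p-np.roll(p,-1,0),axis=1).round(3))
print('handle',P([(350,357),(394,364)],.075).round(4))
print('valve',P([(264,264),(216,289),(244,277),(230,283)],.09).round(4))
print('stones',P([(169,352),(206,358),(161,397),(203,400)],.028).round(4))
print('bottle,plants',P([(574,208)],.14).round(3),P([(370,228),(432,236)],.058).round(3))
```

```text
tray [[0.7263, 0.1622], [0.7345, -0.1501], [0.4219, -0.1539], [0.4136, 0.1536]] c [0.5741 0.003 ] sides [0.312 0.313 0.308 0.313]
tub [[0.5576, -0.2109], [0.5636, -0.4359], [0.3815, -0.4395], [0.3738, -0.2154]] c [ 0.4691 -0.3254] sides [0.225 0.182 0.224 0.184]
box [[0.4892, 0.4249], [0.479, 0.2112], [0.3103, 0.2186], [0.318, 0.4305]] c [0.3991 0.3213] sides [0.214 0.169 0.212 0.171]
pot [[0.6067, 0.0532], [0.5837, -0.0612], [0.4691, -0.035], [0.4912, 0.0809]] c [0.5377 0.0095] sides [0.117 0.118 0.118 0.119]
handle [[ 0.443   0.069 ]
 [ 0.4333 -0.0043]]
valve [[0.5938 0.2183]
 [0.5491 0.2958]
 [0.5707 0.2504]
 [0.5598 0.2731]]
stones [[0.4471 0.3863]
 [0.4384 0.3214]
 [0.3697 0.3936]
 [0.3665 0.3212]]
bottle,plants [[ 0.689 -0.29 ]] [[ 0.67   0.044]
 [ 0.658 -0.064]]
```

```bash
cat >> h.py <<'E'
import json
def pose():
    o=bot.get_obs(); M=Ro.from_quat(o['tool_rot']).as_matrix(); return np.array(o['eef_pos']),np.degrees(np.arctan2(M[1,0],M[0,0]))
def plan(wps,step=.019,start=None):
    """wps: list of (x,y,z,psi deg[,step]); psi=dir of tool x; prints rows by 5, dead reckoned from now"""
    p,a=start or pose(); p=p.copy(); rows=[]
    for w in wps:
        s=w[4] if len(w)>4 else step
        tgt=np.array(w[:3]); b=w[3]; b=a+((b-a+180)%360-180)
        n=max(int(np.ceil(np.linalg.norm(tgt-p)/s-.05)),int(np.ceil(abs(b-a)/6.6)),1)
        p0,a0=p.copy(),a
        for i in range(1,n+1):
            d=p0+(tgt-p0)*i/n-p; ca,sa=np.cos(np.radians(a)),np.sin(np.radians(a))
            r=[ (d[0]*ca+d[1]*sa)/.02,(d[0]*sa-d[1]*ca)/.02,-d[2]/.02,-(a0+(b-a0)*i/n-a)/60]
            r=np.clip(np.round(r,2),-1,1)+0.
            p=p+.02*np.array([r[0]*ca+r[1]*sa,r[0]*sa-r[1]*ca,-r[2]]); a-=r[3]*60
            rows.append(r.tolist())
    while len(rows)%5: rows.append([0,0,0,0])
    for i in range(0,len(rows),5): print(json.dumps(rows[i:i+5]).replace('.0,',',').replace('.0]',']').replace(' ',''))
    print('end',p.round(4),round(a,1))
E
python3 - <<'E'
from h import *
plan([(.40,.36,.20,117),(.5598,.2731,.16,117),(.5598,.2731,.100,117,.015)])
E
```

```text
[[-0.9,0.01,0.13,0.06],[-0.9,0.06,0.14,0.05],[-0.89,0.1,0.13,0.06],[-0.88,0.17,0.14,0.05],[-0.87,0.21,0.13,0.06]]
[[-0.86,0.26,0.14,0.05],[-0.85,0.31,0.13,0.06],[-0.82,0.36,0.14,0.05],[-0.8,0.41,0.13,0.06],[-0.78,0.45,0.14,0.05]]
[[-0.75,0.5,0.13,0.06],[-0.75,0.51,0.2,0],[-0.75,0.52,0.2,0],[-0.75,0.51,0.2,0],[-0.75,0.52,0.2,0]]
[[-0.75,0.51,0.2,0],[-0.75,0.52,0.2,0],[-0.75,0.51,0.2,0],[-0.74,0.52,0.2,0],[-0.75,0.51,0.2,0]]
[[-0.75,0.52,0.2,0],[0,0,0.75,0],[0,0,0.75,0],[0,0,0.75,0],[0,0,0.75,0]]
end [0.5598 0.2732 0.1001] 116.9
```

Emit:
apply_moves --pt "-0.9 0.01 0.13 0.06" --pt "-0.9 0.06 0.14 0.05" --pt "-0.89 0.1 0.13 0.06" --pt "-0.88 0.17 0.14 0.05" --pt "-0.87 0.21 0.13 0.06" --claw 0

```text
clock: 0.52
eef_pos: [0.3038, 0.4074, 0.2164]
tool_rot: [0.37, 0.929, -0.001, -0.0]
ft_force: [0.4, -0.6, -1.0]
grip_width: 0.0856
grasp_force: 0.0
```

Emit:
apply_moves --pt "-0.86 0.26 0.14 0.05" --pt "-0.85 0.31 0.13 0.06" --pt "-0.82 0.36 0.14 0.05" --pt "-0.8 0.41 0.13 0.06" --pt "-0.78 0.45 0.14 0.05"

```text
clock: 0.93
eef_pos: [0.3846, 0.3677, 0.2029]
tool_rot: [0.497, 0.868, -0.001, -0.0]
ft_force: [0.7, -0.2, -0.7]
grip_width: 0.0854
grasp_force: 0.0
```

Emit:
apply_moves --pt "-0.75 0.5 0.13 0.06" --pt "-0.75 0.51 0.2 0" --pt "-0.75 0.52 0.2 0" --pt "-0.75 0.51 0.2 0" --pt "-0.75 0.52 0.2 0"

```text
clock: 1.35
eef_pos: [0.4647, 0.325, 0.1841]
tool_rot: [0.523, 0.852, -0.001, -0.0]
ft_force: [0.5, 1.1, 0.5]
grip_width: 0.0857
grasp_force: 0.0
```

Emit:
apply_moves --pt "-0.75 0.51 0.2 0" --pt "-0.75 0.52 0.2 0" --pt "-0.75 0.51 0.2 0" --pt "-0.74 0.52 0.2 0" --pt "-0.75 0.51 0.2 0"

```text
clock: 1.77
eef_pos: [0.5443, 0.2817, 0.164]
tool_rot: [0.523, 0.852, -0.001, -0.0]
ft_force: [0.1, 0.6, -0.3]
grip_width: 0.0856
grasp_force: 0.0
```

Run:
```python
from h import *
st(); print(pose()); snap('wrist','w1')
plan([(.5598,.2731,.16,117),(.5598,.2731,.100,117,.015)])
```

```text
t 1.77 p [0.5443 0.2817 0.164 ] ax [[-0.453, 0.891, -0.001], [0.891, 0.453, -0.001], [0.0, -0.001, -1.0]] F [ 0.1  0.6 -0.3] w 0.0856 g 0.0 j [0.48 0.5  0.21 1.28 0.   1.58]
(array([0.54433532, 0.28167895, 0.16396957]), np.float64(116.93840759094493))
[[-0.58,0.43,0.14,0],[0,0,0.75,0],[0,0,0.75,0],[0,0,0.75,0],[0,0,0.75,0]]
end [0.5598 0.2731 0.1001] 116.8
```

View pics/w1.png

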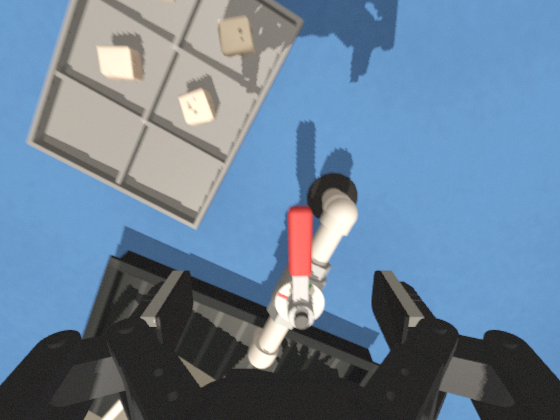

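Run:
```python
from h import *
c=dict(np.load('pics/w1.npz'))
for u,v,z in [(300,208,.0945),(300,275,.0945),(302,318,.1),(300,242,.0945),(345,210,.063)]: print(px(c,u,v,z).round(4))
c=dict(np.load('pics/top0.npz'))
```

```text
[0.5486 0.3001 0.0945]
[0.5738 0.2527 0.0945]
[0.5912 0.2225 0.1   ]
[0.561  0.2769 0.0945]
[0.5884 0.3077 0.063 ]
```

Emit:
apply_moves --pt "-0.54 0.5 0.14 0" --pt "0 0 0.75 0" --pt "0 0 0.75 0" --pt "0 0 0.75 0" --pt "0 0 0.75 0"

```text
clock: 2.23
eef_pos: [0.5574, 0.277, 0.1008]
tool_rot: [0.523, 0.852, -0.0, -0.0]
ft_force: [0.1, 0.7, -0.9]
grip_width: 0.0855
grasp_force: 0.0
```

Emit:
apply_moves --pt "0 0 0 0" --pt "0 0 0 0" --pt "0 0 0 0" --pt "0 0 0 0" --pt "0 0 0 0" --claw 1

```text
clock: 2.65
eef_pos: [0.5585, 0.2776, 0.1034]
tool_rot: [0.523, 0.852, 0.001, 0.001]
ft_force: [0.3, -0.7, 0.2]
grip_width: 0.0255
grasp_force: 0.0
```

Emit:
apply_moves --pt "0 0 0 0" --pt "0 0 0 0" --pt "0 0 0 0" --pt "0 0 0 0" --pt "0 0 0 0"

```text
clock: 3.07
eef_pos: [0.5578, 0.2772, 0.1022]
tool_rot: [0.523, 0.852, 0.0, 0.0]
ft_force: [-0.4, 0.3, -0.7]
grip_width: 0.0004
grasp_force: 0.0
```

Run:
```python
from h import *
st(); p,a=pose(); print(a)
ax=np.array([.590,.220]); r=np.linalg.norm(p[:2]-ax); th=np.degrees(np.arctan2(*(p[:2]-ax)[::-1])); print(r,th)
w=[]
for f in np.linspace(0,1,14)[1:]:
    t=th+(181.5-th)*f; w.append((ax[0]+r*np.cos(np.radians(t)),ax[1]+r*np.sin(np.radians(t)),p[2],a+(181.5-th)*f))
plan(w)
```

```text
t 3.07 p [0.5578 0.2772 0.1022] ax [[-0.453, 0.891, 0.0], [0.891, 0.453, 0.0], [-0.0, 0.0, -1.0]] F [-0.4  0.3 -0.7] w 0.0004 g 0.0 j [ 0.46  0.56  0.14  1.15 -0.    1.56]
116.94002431230813
0.06568366291777361 119.3694809815829
[[-0.02,-0.27,0,-0.08],[-0.03,-0.28,0,-0.08],[-0.02,-0.27,0,-0.08],[-0.02,-0.27,0,-0.08],[-0.02,-0.27,0,-0.08]]
[[-0.03,-0.28,0,-0.08],[-0.02,-0.27,0,-0.08],[-0.02,-0.27,0,-0.08],[-0.02,-0.28,0,-0.08],[-0.03,-0.27,0,-0.08]]
[[-0.02,-0.27,0,-0.08],[-0.02,-0.27,0,-0.08],[-0.02,-0.28,0,-0.08],[0,0,0,0],[0,0,0,0]]
end [0.5243 0.2182 0.1022] 179.3
```

Run:
```python
from h import *
snap('wrist','w2'); snap('top','t2',(130,130,290,230),3)
a=cv2.imread('pics/w2.png');b=cv2.resize(cv2.imread('pics/t2.png'),(560,350)); cv2.imwrite('pics/m2.png',cv2.resize(np.vstack([a,b]),None,fx=.77,fy=.77))
```

```text
(no output)
```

View pics/m2.png

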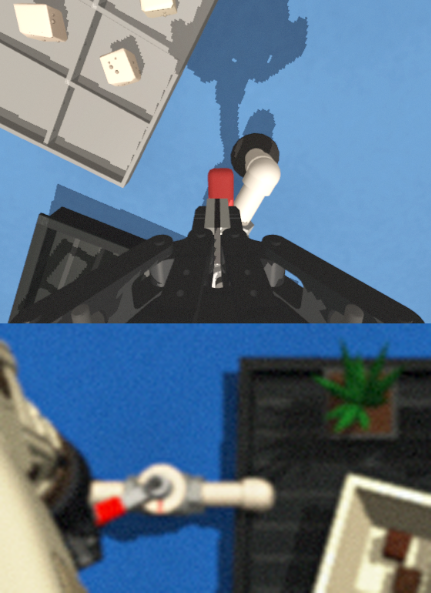

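Emit:
apply_moves --pt "0 0 -0.8 0" --pt "0 0 -0.8 0" --pt "0 0 0 0" --pt "0 0 0 0" --pt "0 0 0 0" --claw 0.3

```text
clock: 3.58
eef_pos: [0.5575, 0.2771, 0.1334]
tool_rot: [0.523, 0.852, -0.0, -0.0]
ft_force: [-0.2, -1.1, 1.0]
grip_width: 0.0592
grasp_force: 0.0
```

Emit:
apply_moves --pt "0 0 0.7 0" --pt "0 0 0.7 0" --pt "0 0 0.7 0" --pt "0 0 0 0" --pt "0 0 0 0"

```text
clock: 4.0
eef_pos: [0.5564, 0.2765, 0.0902]
tool_rot: [0.523, 0.852, -0.002, -0.001]
ft_force: [-0.2, 0.1, 0.9]
grip_width: 0.0599
grasp_force: 0.0
```

Run:
```python
from h import *
st()
```

```text
t 4.0 p [0.5564 0.2765 0.0902] ax [[-0.453, 0.891, -0.004], [0.891, 0.453, -0.002], [0.0, -0.004, -1.0]] F [-0.2  0.1  0.9] w 0.0599 g 0.0 j [ 0.46  0.57  0.13  1.13 -0.    1.56]
```

Emit:
apply_moves --pt "0 0 0 0" --pt "0 0 0 0" --pt "0 0 0 0" --pt "0 0 0 0" --pt "0 0 0 0" --claw 1

```text
clock: 4.42
eef_pos: [0.5588, 0.2782, 0.094]
tool_rot: [0.523, 0.852, 0.002, 0.001]
ft_force: [0.7, 0.6, 0.2]
grip_width: 0.0009
grasp_force: 0.0
```

Emit:
apply_moves --pt "0 0 0 0" --pt "0 0 0 0" --pt "0 0 0 0" --pt "0 0 0 0" --pt "0 0 0 0"

```text
clock: 4.83
eef_pos: [0.5588, 0.278, 0.0937]
tool_rot: [0.523, 0.852, 0.002, 0.001]
ft_force: [-0.4, 1.2, 6.4]
grip_width: -0.0002
grasp_force: 2.9
```

```bash
cat > lev.py <<'E'
from h import *
import sys
def lev(dst,n,ax=(.590,.220)):
    p,a=pose(); ax=np.array(ax); r=np.linalg.norm(p[:2]-ax); th=np.degrees(np.arctan2(*(p[:2]-ax)[::-1]))%360; print(r,th,a)
    plan([(ax[0]+r*np.cos(np.radians(t)),ax[1]+r*np.sin(np.radians(t)),p[2],a+t-th) for t in np.linspace(th,dst,n+1)[1:]])
E
python3 - <<'E'
from lev import *
st(); lev(181,13)
E
```

```text
t 4.83 p [0.5588 0.278  0.0937] ax [[-0.453, 0.891, 0.003], [0.891, 0.453, 0.002], [0.0, 0.003, -1.0]] F [-0.4  1.2  6.4] w -0.0002 g 2.9 j [0.46 0.57 0.13 1.13 0.   1.56]
0.06587541977462606 118.28846553715765 116.94821941334342
[[-0.02,-0.28,0,-0.08],[-0.02,-0.27,0,-0.08],[-0.01,-0.28,0,-0.08],[-0.02,-0.28,0,-0.08],[-0.02,-0.27,0,-0.08]]
[[-0.02,-0.28,0,-0.08],[-0.02,-0.28,0,-0.08],[-0.02,-0.27,0,-0.08],[-0.02,-0.28,0,-0.08],[-0.02,-0.28,0,-0.08]]
[[-0.02,-0.27,0,-0.08],[-0.02,-0.28,0,-0.08],[-0.02,-0.27,0,-0.09],[0,0,0,0],[0,0,0,0]]
end [0.5242 0.2189 0.0937] 179.9
```

Run:
```python
from h import *
c=dict(np.load('pics/w2.npz'))
print('tip',proj(c,[.5578,.2772,.080]),'tcp',proj(c,[.5578,.2772,.102]),'sleeve end',[px(c,218/.77,170/.77,z).round(4) for z in (.07,.08,.0945)])
c=snap('wrist','w3'); snap('scene','s3',(330,160,450,250),6)
a=cv2.imread('pics/w3.png'); a=a[120:420,150:450]; b=cv2.imread('pics/s3.png'); cv2.imwrite('pics/m3.png',np.vstack([cv2.resize(a,(500,300))[:, :],cv2.resize(b,(500,300))]) if 0 else np.hstack([cv2.resize(a,(400,400)),cv2.resize(b,(400,400))]))
```

```text
tip [283.16915196 255.19506252] tcp [283.42220605 273.65133954] sleeve end [array([0.5497, 0.2931, 0.07  ]), array([0.5481, 0.2961, 0.08  ]), array([0.5458, 0.3006, 0.0945])]
```

View pics/m3.png

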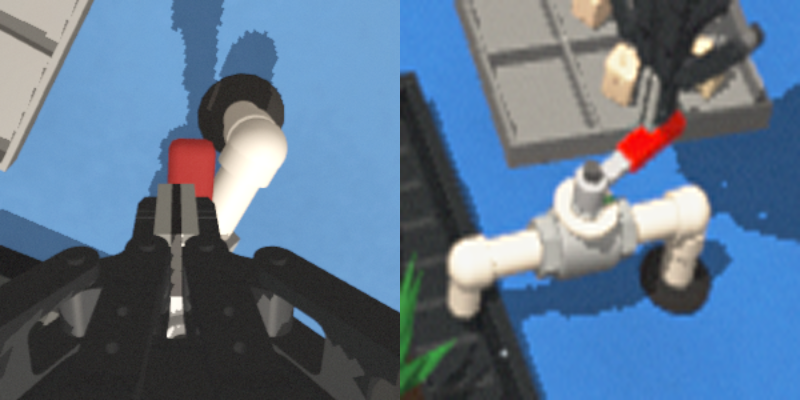

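Run:
```python
from h import *
c=dict(np.load('pics/w1.npz')); print('cam',-c['R'].T@c['t'],c['R'].round(3).tolist())
A=[px(c,u,v,.018) for u,v in [(28,141),(196,227),(302,19)]]
print(np.array(A).round(4),np.linalg.norm(A[0]-A[1]),np.linalg.norm(A[1]-A[2]))
c=dict(np.load('pics/w3.npz')); print('cam3',-c['R'].T@c['t'])
st()
o=bot.get_obs()['eef_pos']
for dz in (0,-.01,-.022,.022): print(dz,proj(c,[o[0],o[1],o[2]+dz]))
# sleeve end corners left/right width
for z in (.07,.08,.0945):
  print(z,np.linalg.norm(px(c,150+.75*168,120+.75*142,z)-px(c,150+.75*215,120+.75*142,z)))
```

```text
cam [0.50796542 0.35128526 0.30717714] [[0.891, 0.453, 0.0], [0.432, -0.849, 0.305], [0.138, -0.271, -0.952]]
[[0.3131 0.2258 0.018 ]
 [0.4807 0.2176 0.018 ]
 [0.4894 0.4243 0.018 ]] 0.1677902632777113 0.2068629222067662
cam3 [0.52176803 0.34725603 0.23692776]
t 4.93 p [0.5588 0.278  0.0937] ax [[-0.453, 0.891, 0.003], [0.891, 0.453, 0.002], [0.0, 0.003, -1.0]] F [0.6 1.2 5.9] w 0.0001 g 2.9 j [0.46 0.57 0.13 1.13 0.   1.56]
0 [283.42918534 273.76696831]
-0.01 [283.24717055 264.80485939]
-0.022 [283.05399996 255.29345719]
0.022 [283.91718837 297.79543538]
0.07 0.020152074134824546
0.08 0.018944840892415674
0.0945 0.017194352690922753
```

Run:
```python
from h import *
def tri(obs):
    A=[];b=[]
    for f,u,v in obs:
        c=dict(np.load('pics/%s.npz'%f)); P=c['camera_matrix']@np.c_[c['R'],c['t']]
        for k,q in ((0,u),(1,v)):
            r=q*P[2]-P[k]; s=np.linalg.norm(r[:3]); A.append(r[:3]/s);b.append(-r[3]/s)
    x,res,_,_=np.linalg.lstsq(np.array(A),np.array(b),rcond=None); print(x.round(4),res)
tri([('w1',300,208),('w3',294,226)]); tri([('w1',300,208),('top0',216/1.4,289/1.4)]);tri([('w3',294,226),('top0',216/1.4,289/1.4)]);tri([('w2',218/.77,170/.77),('top0',216/1.4,289/1.4)])
tri([('w1',300,208),('w2',218/.77,170/.77)])
```

```text
[0.5597 0.2887 0.0458] [6.00544337e-06]
[0.5504 0.2975 0.0838] [1.38666007e-07]
[0.5528 0.2991 0.0786] [5.92690268e-06]
[0.5487 0.2973 0.0843] [3.42080176e-06]
[0.5451 0.3035 0.1063] [3.75980177e-06]
```

Emit:
apply_moves --pt "0 0 -0.8 0" --pt "0 0 -0.8 0" --pt "0 0.2 0 0" --pt "0 0 0 0" --pt "0 0 0 0" --claw 0.45

```text
clock: 5.35
eef_pos: [0.5611, 0.2788, 0.1231]
tool_rot: [0.523, 0.852, -0.001, -0.0]
ft_force: [-0.0, -0.9, -0.4]
grip_width: 0.047
grasp_force: 0.0
```

Emit:
apply_moves --pt "0 0 0.7 0" --pt "0 0 0.7 0" --pt "0 0 0.5 0" --pt "0 0 0.2 0" --pt "0 0 0 0"

```text
clock: 5.77
eef_pos: [0.5598, 0.2783, 0.0797]
tool_rot: [0.523, 0.852, -0.002, -0.001]
ft_force: [-0.7, -0.3, -0.4]
grip_width: 0.0471
grasp_force: 0.0
```

Emit:
apply_moves --pt "0 0 0.2 0" --pt "0 0 0.1 0" --pt "0 0 0 0" --pt "0 0 0 0" --pt "0 0 0 0"

```text
clock: 6.18
eef_pos: [0.5617, 0.2792, 0.0767]
tool_rot: [0.523, 0.852, 0.0, 0.0]
ft_force: [0.2, -0.5, 0.1]
grip_width: 0.0469
grasp_force: 0.0
```

Run:
```python
from h import *
st(); a=snap('wrist','w4')['image'][120:420,100:500]; b=snap('scene','s4')['image'][140:240,330:460]; cv2.imwrite('pics/m4.png',np.vstack([cv2.resize(a,(400,300)),cv2.resize(b,(400,300))]))
```

```text
t 6.18 p [0.5617 0.2792 0.0767] ax [[-0.453, 0.891, 0.001], [0.891, 0.453, 0.0], [-0.0, 0.001, -1.0]] F [ 0.2 -0.5  0.1] w 0.0469 g 0.0 j [ 0.46  0.59  0.12  1.1  -0.    1.56]
```

View pics/m4.png

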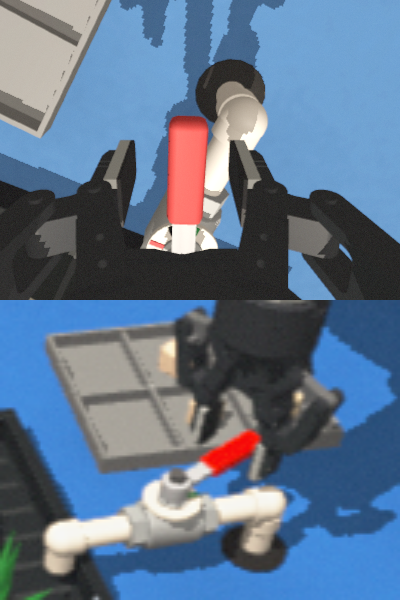

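Emit:
apply_moves --pt "0 0 0 0" --pt "0 0 0 0" --pt "0 0 0 0" --pt "0 0 0 0" --pt "0 0 0 0" --claw 1

```text
clock: 6.7
eef_pos: [0.5619, 0.2795, 0.0767]
tool_rot: [0.523, 0.852, 0.001, 0.0]
ft_force: [0.1, 2.4, 2.3]
grip_width: 0.0167
grasp_force: 59.1
```

Emit:
apply_moves --pt "0 0 0 0" --pt "0 0 0 0" --pt "0 0 0 0" --pt "0 0 0 0" --pt "0 0 0 0"

```text
clock: 7.12
eef_pos: [0.5618, 0.2796, 0.0767]
tool_rot: [0.523, 0.852, 0.001, 0.0]
ft_force: [0.5, 2.6, 4.0]
grip_width: 0.0167
grasp_force: 59.4
```

Run:
```python
from lev import *
st(); lev(181,13)
```

```text
t 7.12 p [0.5618 0.2796 0.0767] ax [[-0.453, 0.891, 0.001], [0.891, 0.453, 0.001], [0.0, 0.002, -1.0]] F [0.5 2.6 4. ] w 0.0167 g 59.4 j [0.46 0.59 0.12 1.1  0.   1.56]
0.06589573306315244 115.32055260979925 116.9503011419552
[[0,-0.29,0,-0.08],[-0.01,-0.29,0,-0.09],[0,-0.29,0,-0.08],[-0.01,-0.29,0,-0.09],[0,-0.29,0,-0.08]]
[[-0.01,-0.29,0,-0.09],[0,-0.29,0,-0.08],[0,-0.29,0,-0.08],[-0.01,-0.29,0,-0.09],[0,-0.29,0,-0.08]]
[[-0.01,-0.3,0,-0.09],[0,-0.29,0,-0.08],[-0.01,-0.29,0,-0.08],[0,0,0,0],[0,0,0,0]]
end [0.5242 0.2188 0.0767] 182.4
```

Emit:
apply_moves --pt "0 -0.29 0 -0.08" --pt "-0.01 -0.29 0 -0.09" --pt "0 -0.29 0 -0.08" --pt "-0.01 -0.29 0 -0.09" --pt "0 -0.29 0 -0.08"

```text
clock: 7.53
eef_pos: [0.5394, 0.2611, 0.0767]
tool_rot: [0.322, 0.947, 0.0, 0.001]
ft_force: [3.2, 0.6, 3.2]
grip_width: 0.0166
grasp_force: 59.4
```

Emit:
apply_moves --pt "-0.01 -0.29 0 -0.09" --pt "0 -0.29 0 -0.08" --pt "0 -0.29 0 -0.08" --pt "-0.01 -0.29 0 -0.09" --pt "0 -0.29 0 -0.08"

```text
clock: 7.95
eef_pos: [0.527, 0.2352, 0.0767]
tool_rot: [0.108, 0.994, -0.0, 0.002]
ft_force: [4.6, 0.9, 2.3]
grip_width: 0.0168
grasp_force: 59.2
```

Emit:
apply_moves --pt "-0.01 -0.3 0 -0.09" --pt "0 -0.29 0 -0.08" --pt "-0.01 -0.29 0 -0.08" --pt "0 0 0 0" --pt "0 0 0 0"

```text
clock: 8.37
eef_pos: [0.5254, 0.2191, 0.0767]
tool_rot: [-0.02, 1.0, 0.001, 0.002]
ft_force: [4.0, 4.5, 1.5]
grip_width: 0.0165
grasp_force: 59.7
```

Run:
```python
from lev import *
st(); print(pose()[1]); print(bot.get_obs()['ft_torque'])
```

```text
t 8.37 p [0.5254 0.2191 0.0767] ax [[-0.999, -0.039, 0.003], [-0.039, 0.999, 0.003], [-0.003, 0.003, -1.0]] F [4.  4.5 1.5] w 0.0165 g 59.7 j [ 0.39  0.48 -0.06  1.02  0.    0.36]
-177.76034481889562
[ 0.82200183 -0.68526619 -0.64045258]
```

Emit:
apply_moves --pt "0 -0.15 0 0" --pt "0 -0.1 0 0" --pt "0 0 0 0" --pt "0 0 0 0" --pt "0 0 0 0"

```text
clock: 8.78
eef_pos: [0.5254, 0.2189, 0.0767]
tool_rot: [-0.021, 1.0, 0.006, 0.002]
ft_force: [2.6, 15.9, -1.4]
grip_width: 0.0165
grasp_force: 59.6
```

Run:
```python
from lev import *
st(); print(pose()[1]); print(bot.get_obs()['ft_torque'])
```

```text
t 8.78 p [0.5254 0.2189 0.0767] ax [[-0.999, -0.043, 0.003], [-0.042, 0.999, 0.011], [-0.003, 0.011, -1.0]] F [ 2.6 15.9 -1.4] w 0.0165 g 59.6 j [ 0.39  0.48 -0.07  1.02  0.01  0.35]
-177.56567400603862
[ 3.08807485 -0.54361472 -0.76710199]
```

Emit:
apply_moves --pt "0 0.25 0 0" --pt "0 0 0 0" --pt "0 0 0 0" --pt "0 0 0 0" --pt "0 0 0 0" --claw 0.4

```text
clock: 9.2
eef_pos: [0.5231, 0.2173, 0.0756]
tool_rot: [-0.02, 1.0, -0.001, -0.001]
ft_force: [0.5, -0.2, 0.2]
grip_width: 0.0513
grasp_force: 0.0
```

Emit:
apply_moves --pt "0 0 -0.9 0" --pt "0 0 -0.9 0" --pt "0 0 -0.9 0" --pt "0 0 -0.6 0" --pt "0 0 0 0"

```text
clock: 9.62
eef_pos: [0.5255, 0.2184, 0.1451]
tool_rot: [-0.02, 1.0, 0.001, 0.002]
ft_force: [-0.4, 0.1, 0.7]
grip_width: 0.0511
grasp_force: 0.0
```

Run:
```python
from h import *
st()
plan([(.375,.115,.12,168),(.375,.115,.05,168)])
```

```text
t 9.62 p [0.5255 0.2184 0.1451] ax [[-0.999, -0.04, 0.005], [-0.04, 0.999, 0.002], [-0.005, 0.001, -1.0]] F [-0.4  0.1  0.7] w 0.0511 g 0.0 j [ 0.39  0.42  0.03  1.18 -0.    0.35]
[[0.77,-0.49,0.13,0.02],[0.76,-0.5,0.12,0.03],[0.75,-0.53,0.13,0.02],[0.74,-0.54,0.12,0.03],[0.71,-0.56,0.13,0.02]]
[[0.71,-0.58,0.12,0.02],[0.69,-0.59,0.13,0.03],[0.68,-0.62,0.12,0.02],[0.66,-0.63,0.13,0.02],[0.64,-0.64,0.12,0.03]]
[[0,0,0.88,0],[0,0,0.87,0],[0,0,0.88,0],[0,0,0.87,0],[0,0,0,0]]
end [0.3751 0.115  0.0501] -192.1
```

Emit:
apply_moves --pt "0.77 -0.49 0.13 0.02" --pt "0.76 -0.5 0.12 0.03" --pt "0.75 -0.53 0.13 0.02" --pt "0.74 -0.54 0.12 0.03" --pt "0.71 -0.56 0.13 0.02" --claw 1

```text
clock: 10.03
eef_pos: [0.447, 0.1654, 0.1283]
tool_rot: [0.043, 0.999, -0.001, -0.001]
ft_force: [-0.2, 0.7, 0.3]
grip_width: 0.0001
grasp_force: 0.0
```

Emit:
apply_moves --pt "0.71 -0.58 0.12 0.02" --pt "0.69 -0.59 0.13 0.03" --pt "0.68 -0.62 0.12 0.02" --pt "0.66 -0.63 0.13 0.02" --pt "0.64 -0.64 0.12 0.03"

```text
clock: 10.45
eef_pos: [0.3718, 0.1137, 0.116]
tool_rot: [0.106, 0.994, -0.001, -0.001]
ft_force: [-0.9, -0.6, 0.1]
grip_width: -0.0003
grasp_force: 0.0
```

Emit:
apply_moves --pt "0 0 0.88 0" --pt "0 0 0.87 0" --pt "0 0 0.88 0" --pt "0 0 0.87 0" --pt "0 0 0 0"

```text
clock: 10.87
eef_pos: [0.37, 0.1134, 0.044]
tool_rot: [0.105, 0.994, -0.002, -0.003]
ft_force: [0.3, -0.6, 0.1]
grip_width: -0.0003
grasp_force: 0.0
```

Emit:
apply_moves --pt "0 0 0.2 0" --pt "0 0 0.2 0" --pt "0 0 0.2 0" --pt "0 0 0.2 0" --pt "0 0 0.1 0"

```text
clock: 11.28
eef_pos: [0.3736, 0.1149, 0.029]
tool_rot: [0.105, 0.994, 0.0, 0.0]
ft_force: [-0.3, 0.6, -0.4]
grip_width: 0.0001
grasp_force: 0.0
```

Emit:
apply_moves --pt "0 0 0.1 0" --pt "0 0 0.1 0" --pt "0 0 0.1 0" --pt "0 0 0.1 0" --pt "0 0 0.1 0"

```text
clock: 11.7
eef_pos: [0.3735, 0.1148, 0.019]
tool_rot: [0.105, 0.994, 0.0, 0.0]
ft_force: [-0.2, -0.1, 0.4]
grip_width: -0.0
grasp_force: 0.0
```

Emit:
apply_moves --pt "0 0 0.06 0" --pt "0 0 0.06 0" --pt "0 0 0.06 0" --pt "0 0 0.06 0" --pt "0 0 0.06 0"

```text
clock: 12.12
eef_pos: [0.3734, 0.1148, 0.013]
tool_rot: [0.105, 0.994, 0.0, 0.0]
ft_force: [0.2, 0.7, 0.1]
grip_width: -0.0005
grasp_force: 0.0
```

Emit:
apply_moves --pt "0 0 0.05 0" --pt "0 0 0.05 0" --pt "0 0 0.05 0" --pt "0 0 0.05 0" --pt "0 0 0.05 0"

```text
clock: 12.53
eef_pos: [0.3734, 0.1148, 0.008]
tool_rot: [0.105, 0.994, 0.0, 0.0]
ft_force: [-0.1, 0.5, 0.3]
grip_width: -0.0001
grasp_force: 0.0
```

Emit:
apply_moves --pt "0 0 0.05 0" --pt "0 0 0.05 0" --pt "0 0 0.05 0" --pt "0 0 0.05 0" --pt "0 0 0.05 0"

```text
clock: 12.95
eef_pos: [0.3734, 0.1148, 0.003]
tool_rot: [0.105, 0.994, 0.0, -0.0]
ft_force: [-0.1, 0.2, 0.6]
grip_width: 0.0001
grasp_force: 0.0
```

Emit:
apply_moves --pt "0 0 0.05 0" --pt "0 0 0.05 0" --pt "0 0 0.05 0" --pt "0 0 0 0" --pt "0 0 0 0"

```text
clock: 13.37
eef_pos: [0.3733, 0.1148, 0.0]
tool_rot: [0.105, 0.994, -0.0, -0.0]
ft_force: [0.1, -0.6, -0.0]
grip_width: 0.0001
grasp_force: 0.0
```

Emit:
apply_moves --pt "0 0 0.05 0" --pt "0 0 0.05 0" --pt "0 0 0.05 0" --pt "0 0 0.05 0" --pt "0 0 0 0"

```text
clock: 13.78
eef_pos: [0.3737, 0.1149, -0.0009]
tool_rot: [0.105, 0.994, 0.0, 0.001]
ft_force: [-10.1, -2.8, 39.4]
grip_width: 0.0002
grasp_force: 19.2
```

Run:
```python
from h import *
st()
a=snap('wrist','w5')['image'];c=snap('scene','s5'); cv2.imwrite('pics/m5.png',np.hstack([cv2.resize(a[120:420,130:430],(400,400)),cv2.resize(c['image'][40:160,200:320],(400,400))]))
print(proj(c,[.3733,.1148,0]),proj(c,[.3733,.1148,.022]))
```

```text
t 13.78 p [ 0.3737  0.1149 -0.0009] ax [[-0.978, 0.209, 0.001], [0.209, 0.978, 0.0], [-0.001, 0.001, -1.0]] F [-10.1  -2.8  39.4] w 0.0002 g 19.2 j [ 0.3   0.3  -0.62  0.65  0.    0.51]
[312.79964363 176.18341365] [313.32069072 169.82766404]
```

View pics/m5.png

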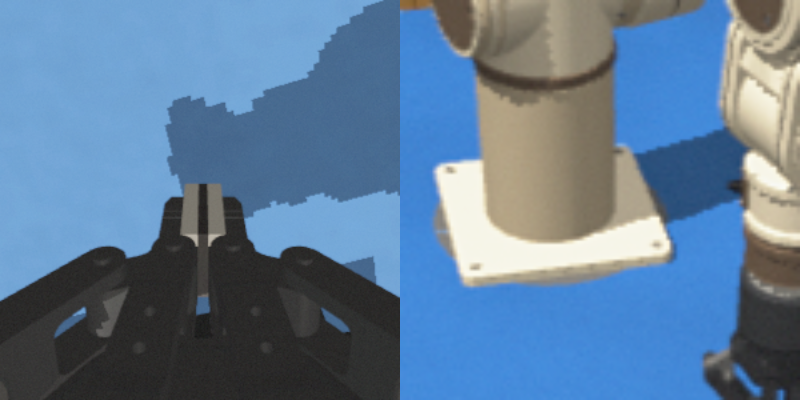

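Run:
```python
from h import *
p,a=pose(); p[2]=-.003
plan([(.375,.115,.10,168),(.445,.029,.16,168)],start=(p,a))
```

```text
[[-0.01,0,-0.86,0],[-0.01,0.01,-0.86,0],[-0.01,0,-0.86,0],[-0.01,0,-0.85,0],[-0.02,0.01,-0.86,0]]
[[-0.01,0,-0.86,0],[-0.62,-0.5,-0.43,0],[-0.61,-0.49,-0.43,0],[-0.62,-0.5,-0.43,0],[-0.62,-0.5,-0.42,0]]
[[-0.61,-0.49,-0.43,0],[-0.62,-0.5,-0.43,0],[-0.62,-0.49,-0.43,0],[0,0,0,0],[0,0,0,0]]
end [0.4451 0.0291 0.16  ] 167.9
```

Emit:
apply_moves --pt "-0.01 0 -0.86 0" --pt "-0.01 0.01 -0.86 0" --pt "-0.01 0 -0.86 0" --pt "-0.01 0 -0.85 0" --pt "-0.02 0.01 -0.86 0"

```text
clock: 14.3
eef_pos: [0.3744, 0.1149, 0.0827]
tool_rot: [0.105, 0.994, -0.0, -0.0]
ft_force: [-0.1, -0.3, -0.5]
grip_width: 0.0
grasp_force: 0.0
```

Emit:
apply_moves --pt "-0.01 0 -0.86 0" --pt "-0.62 -0.5 -0.43 0" --pt "-0.61 -0.49 -0.43 0" --pt "-0.62 -0.5 -0.43 0" --pt "-0.62 -0.5 -0.42 0" --claw 0

```text
clock: 14.72
eef_pos: [0.4152, 0.0652, 0.1339]
tool_rot: [0.105, 0.994, 0.0, 0.0]
ft_force: [-0.0, 0.8, 0.6]
grip_width: 0.0605
grasp_force: 0.0
```

Emit:
apply_moves --pt "-0.61 -0.49 -0.43 0" --pt "-0.62 -0.5 -0.43 0" --pt "-0.62 -0.49 -0.43 0" --pt "0 0 0 0" --pt "0 0 0 0"

```text
clock: 15.13
eef_pos: [0.4452, 0.0287, 0.1592]
tool_rot: [0.106, 0.994, 0.0, 0.0]
ft_force: [0.7, 0.1, 0.3]
grip_width: 0.0853
grasp_force: 0.0
```

Run:
```python
from h import *
st(); c=snap('wrist','w6',None,1.4)
print(proj(c,[.445,.029,.077]),proj(c,[.445-.0079,.029-.0372,.077]),proj(c,[.445+.0079,.029+.0372,.077]))
```

```text
t 15.13 p [0.4452 0.0287 0.1592] ax [[-0.978, 0.21, 0.001], [0.21, 0.978, 0.0], [-0.0, 0.0, -1.0]] F [0.7 0.1 0.3] w 0.0853 g 0.0 j [ 0.06  0.18 -0.26  1.13  0.    0.28]
[282.13509106 221.30577225] [232.60618295 221.45171857] [331.6486261  221.15987122]
```

View pics/w6.png

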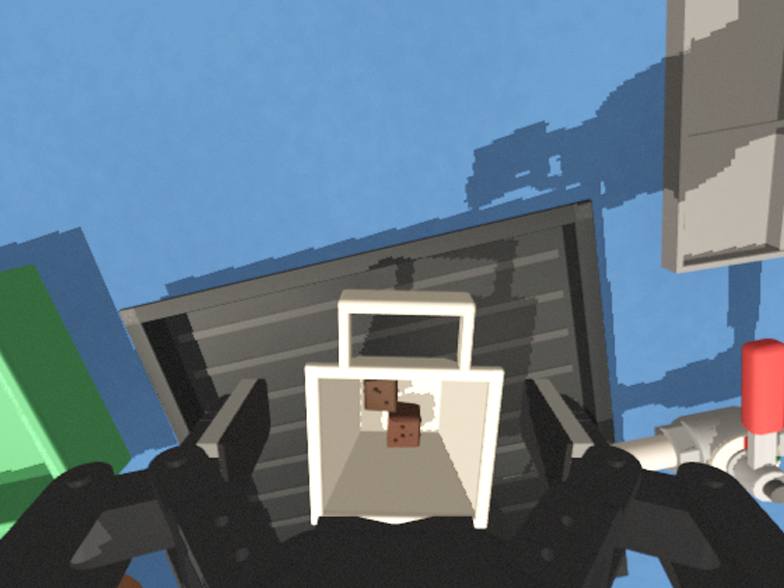

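Run:
```python
from h import *
c=dict(np.load('pics/w6.npz'))
P=lambda u,v,z=.077: px(c,u/1.4,v/1.4,z)[:2].round(4)
l,r,cm=P(341,297),P(474,299),P(407.5,298); print(l,r,cm,np.linalg.norm(l-r),np.degrees(np.arctan2(*(r-l)[::-1])))
q=[P(u,v,.075) for u,v in [(305,367),(503,370),(487,526),(313,522)]]; print(q,np.linalg.norm(q[0]-q[1]),'centre',np.mean(q,0))
print('arm root', P(340,365),P(469,366))
```

```text
[0.4316 0.0019] [0.448  0.0724] [0.4398 0.0371] 0.07238238736046222 76.90452090658488
[array([ 0.4689, -0.0293]), array([0.495 , 0.0823]), array([0.6063, 0.0565]), array([ 0.5788, -0.0548])] 0.11461138686884476 centre [0.53725  0.013675]
arm root [ 0.4711 -0.0088] [0.4873 0.0633]
```

Run:
```python
from h import *
plan([(.4435,.036,.12,167),(.4435,.036,.036,167,.014)])
```

```text
[[0.04,0.11,0.64,0.01],[0.04,0.11,0.65,0],[0.03,0.11,0.64,0.01],[0,0,0.7,0],[0,0,0.7,0]]
[[0,0,0.7,0],[0,0,0.7,0],[0,0,0.7,0],[0,0,0.7,0],[0,0,0,0]]
end [0.4436 0.036  0.0361] 166.7
```

Emit:
apply_moves --pt "0.04 0.11 0.64 0.01" --pt "0.04 0.11 0.65 0" --pt "0.03 0.11 0.64 0.01" --pt "0 0 0.7 0" --pt "0 0 0.7 0"

```text
clock: 15.6
eef_pos: [0.4426, 0.0368, 0.0913]
tool_rot: [0.115, 0.993, -0.0, -0.001]
ft_force: [-0.8, -0.3, 0.2]
grip_width: 0.0854
grasp_force: 0.0
```

Emit:
apply_moves --pt "0 0 0.6 0" --pt "0 0 0.5 0" --pt "0 0 0.3 0" --pt "0 0 0 0" --pt "0 0 0 0"

```text
clock: 16.02
eef_pos: [0.4433, 0.0363, 0.0642]
tool_rot: [0.115, 0.993, -0.0, -0.001]
ft_force: [0.0, -0.1, 0.4]
grip_width: 0.0855
grasp_force: 0.0
```

Run:
```python
from h import *
st(); a=snap('wrist','w7')['image']; c=snap('scene','s7'); u,v=map(int,proj(c,[.445,.035,.07])); cv2.imwrite('pics/m7.png',np.hstack([cv2.resize(a,(480,360)),cv2.resize(c['image'][v-45:v+45,u-40:u+40],(320,360))]))
```

```text
t 16.02 p [0.4433 0.0363 0.0642] ax [[-0.974, 0.229, -0.001], [0.229, 0.974, 0.0], [0.001, -0.0, -1.0]] F [ 0.  -0.1  0.4] w 0.0855 g 0.0 j [ 0.08  0.29 -0.41  0.88  0.    0.31]
```

View pics/m7.png

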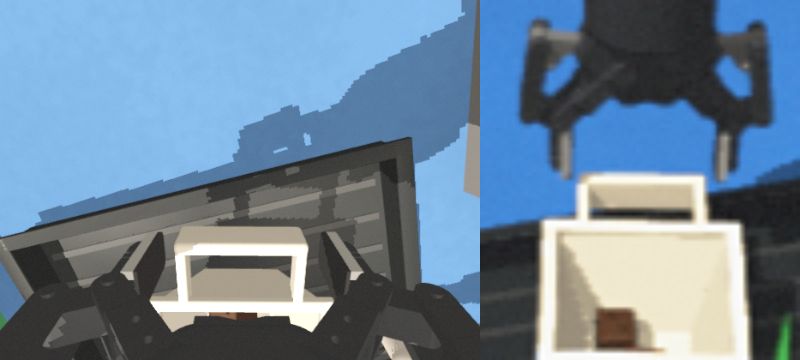

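Emit:
apply_moves --pt "0 0 0.4 0" --pt "0 0 0.4 0" --pt "0 0 0.4 0" --pt "0 0 0.2 0" --pt "0 0 0 0"

```text
clock: 16.53
eef_pos: [0.4429, 0.0357, 0.0351]
tool_rot: [0.116, 0.993, -0.0, -0.001]
ft_force: [0.3, -0.6, 0.1]
grip_width: 0.0852
grasp_force: 0.0
```

Emit:
apply_moves --pt "0 0 0 0" --pt "0 0 0 0" --pt "0 0 0 0" --pt "0 0 0 0" --pt "0 0 0 0" --claw 1

```text
clock: 16.95
eef_pos: [0.444, 0.0358, 0.0366]
tool_rot: [0.116, 0.993, -0.0, -0.0]
ft_force: [-0.2, 0.2, -0.5]
grip_width: 0.0744
grasp_force: 70.3
```

Emit:
apply_moves --pt "0 0 -0.3 0" --pt "0 0 -0.4 0" --pt "0 0 -0.6 0" --pt "0 0 -0.6 0" --pt "0 0 -0.6 0"

```text
clock: 17.37
eef_pos: [0.4441, 0.036, 0.0876]
tool_rot: [0.115, 0.993, 0.0, 0.0]
ft_force: [0.7, -0.1, -3.3]
grip_width: 0.075
grasp_force: 71.0
```

Emit:
apply_moves --pt "0 0 -0.6 0" --pt "0 0 -0.6 0" --pt "0 0 0 0" --pt "0 0 0 0" --pt "0 0 0 0"

```text
clock: 17.78
eef_pos: [0.4437, 0.0359, 0.1103]
tool_rot: [0.115, 0.993, 0.0, -0.0]
ft_force: [-1.0, -0.5, -3.8]
grip_width: 0.0749
grasp_force: 71.0
```

Run:
```python
from h import *
st(); c=snap('scene','s8',(180,100,400,260),3.5)
```

```text
t 17.78 p [0.4437 0.0359 0.1103] ax [[-0.973, 0.229, -0.0], [0.229, 0.973, 0.0], [0.0, -0.0, -1.0]] F [-1.  -0.5 -3.8] w 0.0749 g 71.0 j [ 0.08  0.23 -0.34  1.    0.    0.31]
```

View pics/s8.png

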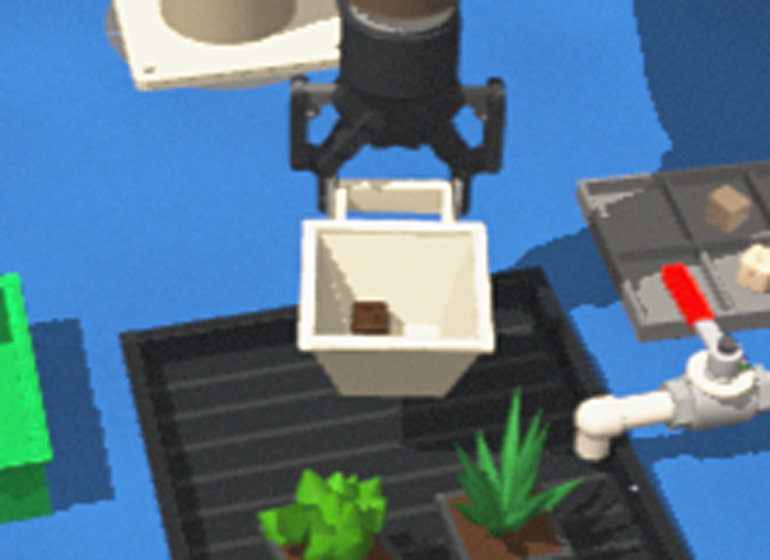

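Run:
```python
from h import *
plan([(.444,.036,.17,150,.016),(.455,-.10,.20,90,.014),(.469,-.20,.20,90,.016)])
```

```text
[[-0.01,0,-0.75,0.07],[0,0.01,-0.75,0.07],[-0.01,0,-0.75,0.07],[0,0,-0.75,0.07],[-0.39,-0.56,-0.15,0.1]]
[[-0.44,-0.52,-0.15,0.1],[-0.5,-0.46,-0.15,0.1],[-0.54,-0.42,-0.15,0.1],[-0.59,-0.35,-0.15,0.1],[-0.61,-0.29,-0.15,0.1]]
[[-0.65,-0.23,-0.15,0.1],[-0.66,-0.16,-0.15,0.1],[-0.68,-0.08,-0.15,0.1],[-0.68,-0.02,-0.15,0.1],[-0.71,0.1,0,0]]
[[-0.72,0.1,0,0],[-0.71,0.1,0,0],[-0.72,0.1,0,0],[-0.71,0.11,0,0],[-0.71,0.1,0,0]]
[[-0.72,0.1,0,0],[0,0,0,0],[0,0,0,0],[0,0,0,0],[0,0,0,0]]
end [ 0.469  -0.2     0.1999] 89.9
```

Emit:
apply_moves --pt "-0.01 0 -0.75 0.07" --pt "0 0.01 -0.75 0.07" --pt "-0.01 0 -0.75 0.07" --pt "0 0 -0.75 0.07" --pt "-0.39 -0.56 -0.15 0.1"

```text
clock: 18.25
eef_pos: [0.4467, 0.0238, 0.1751]
tool_rot: [0.31, 0.951, 0.001, 0.001]
ft_force: [1.0, 0.2, -1.3]
grip_width: 0.0749
grasp_force: 71.5
```

Emit:
apply_moves --pt "-0.44 -0.52 -0.15 0.1" --pt "-0.5 -0.46 -0.15 0.1" --pt "-0.54 -0.42 -0.15 0.1" --pt "-0.59 -0.35 -0.15 0.1" --pt "-0.61 -0.29 -0.15 0.1"

```text
clock: 18.67
eef_pos: [0.4507, -0.046, 0.1876]
tool_rot: [0.547, 0.837, -0.0, -0.001]
ft_force: [0.2, -0.3, -2.5]
grip_width: 0.0749
grasp_force: 71.5
```

Emit:
apply_moves --pt "-0.65 -0.23 -0.15 0.1" --pt "-0.66 -0.16 -0.15 0.1" --pt "-0.68 -0.08 -0.15 0.1" --pt "-0.68 -0.02 -0.15 0.1" --pt "-0.71 0.1 0 0"

```text
clock: 19.08
eef_pos: [0.4573, -0.1147, 0.2]
tool_rot: [0.709, 0.706, -0.0, -0.001]
ft_force: [1.4, -0.1, -2.3]
grip_width: 0.0747
grasp_force: 71.5
```

Emit:
apply_moves --pt "-0.72 0.1 0 0" --pt "-0.71 0.1 0 0" --pt "-0.72 0.1 0 0" --pt "-0.71 0.11 0 0" --pt "-0.71 0.1 0 0"

```text
clock: 19.5
eef_pos: [0.4673, -0.1861, 0.1993]
tool_rot: [0.707, 0.707, -0.0, -0.001]
ft_force: [0.4, 0.8, -2.8]
grip_width: 0.0748
grasp_force: 71.5
```

Emit:
apply_moves --pt "-0.72 0.1 0 0" --pt "0 0 0 0" --pt "0 0 0 0" --pt "0 0 0 0" --pt "0 0 0 0"

```text
clock: 19.92
eef_pos: [0.4694, -0.1994, 0.2002]
tool_rot: [0.707, 0.707, -0.0, -0.0]
ft_force: [-0.3, -0.0, -2.4]
grip_width: 0.0751
grasp_force: 71.5
```

Emit:
apply_moves --pt "0 0 1 0" --pt "0 0 -1 0" --pt "0 0 1 0" --pt "0 0 -1 0" --pt "0 0 0 0"

```text
clock: 20.33
eef_pos: [0.4702, -0.1995, 0.2021]
tool_rot: [0.707, 0.707, 0.0, 0.001]
ft_force: [0.7, -0.4, -1.5]
grip_width: 0.0751
grasp_force: 73.1
```

Emit:
apply_moves --pt "0 0 1 0" --pt "0 0 -1 0" --pt "0 0 1 0" --pt "0 0 -1 0" --pt "0 0 0 0"

```text
clock: 20.75
eef_pos: [0.4708, -0.2, 0.2023]
tool_rot: [0.707, 0.707, 0.001, 0.002]
ft_force: [1.4, -0.1, -1.3]
grip_width: 0.0755
grasp_force: 73.7
```

```bash
cat >> h.py <<'E'
def potview(f):
    c=snap('scene',f); im=c['image']; h=cv2.cvtColor(im,cv2.COLOR_BGR2HSV)
    m=((h[...,1]<75)&(h[...,2]>110)).astype(np.uint8)
    m[:100,:]=0 
    n,l,s,ce=cv2.connectedComponentsWithStats(m)
    for i in range(1,n):
        if s[i,4]>300: print('white blob',s[i].tolist(),ce[i].round(0))
    return c
E
python3 - <<'E'
from h import *
o=st(); print(o['ft_torque'].round(2) if hasattr(o['ft_torque'],'round') else o['ft_torque']); c=potview('s9')
p=o['eef_pos']; print(proj(c,[p[0],p[1],p[2]+.0285]),proj(c,[p[0],p[1]-.15,p[2]+.0385]))
E
```

```text
t 20.75 p [ 0.4708 -0.2     0.2023] ax [[0.0, 1.0, 0.003], [1.0, -0.0, -0.001], [-0.001, 0.003, -1.0]] F [ 1.4 -0.1 -1.3] w 0.0755 g 73.7 j [-0.4   0.27 -0.02  1.27 -0.    1.17]
[ 0.13 -0.03 -0.01]
white blob [210, 100, 72, 26, 1576] [245. 111.]
white blob [108, 126, 80, 59, 2961] [141. 154.]
white blob [344, 144, 98, 87, 3678] [391. 184.]
white blob [515, 157, 45, 56, 1763] [542. 181.]
white blob [147, 280, 34, 30, 459] [165. 298.]
white blob [0, 297, 30, 23, 510] [ 12. 307.]
[186.81994138 143.11623181] [111.23665055 148.56984244]
```

Run:
```python
from h import *
a=cv2.imread('pics/s9.png')[90:280,60:260]; c=snap('wrist','w9')['image']; cv2.imwrite('pics/m9.png',np.hstack([cv2.resize(a,(420,400)),cv2.resize(c,(380,285))[0:285].copy() if 0 else cv2.copyMakeBorder(cv2.resize(c,(380,285)),0,115,0,0,0)]))
```

```text
(no output)
```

View pics/m9.png

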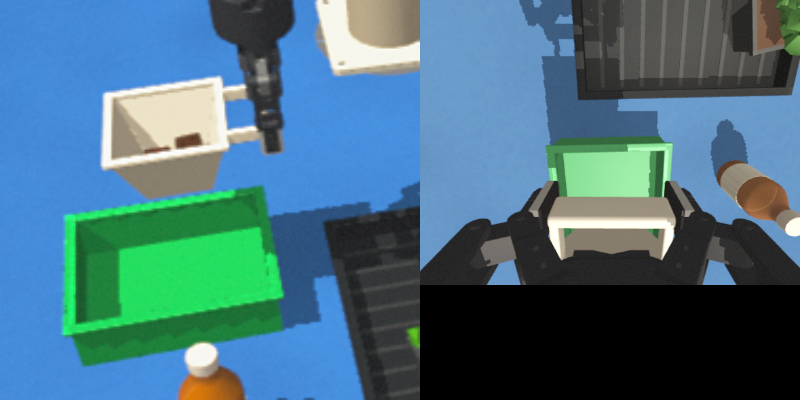

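```bash
cat >> h.py <<'E'
from scipy.optimize import minimize_scalar
def tilt(f,yaw=-90,c=None):
    """fit pot tilt about the gripped handle plate (deg, + = far side down)"""
    c=c or snap('scene',f); im=c['image']; h=cv2.cvtColor(im,cv2.COLOR_BGR2HSV).astype(int)
    m=((h[...,1]<90)&(h[...,2]>90)).astype(np.uint8)
    p=np.array(bot.get_obs()['eef_pos'])+[0,0,.0285]; u=np.array([np.cos(np.radians(yaw)),np.sin(np.radians(yaw)),0]); s=np.array([-u[1],u[0],0])
    best=[]
    for th in range(-20,125,3):
        a=np.radians(th); pts=[]
        for x,z,w in [(127,-60,32),(63,-60,32),(150,10,55),(40,10,55)]:
            X=x*np.cos(a)+z*np.sin(a); Z=-x*np.sin(a)+z*np.cos(a)
            for k in (-w,w): pts.append(proj(c,p+u*X/1e3+s*k/1e3+[0,0,Z/1e3]))
        q=np.zeros_like(m); cv2.fillConvexPoly(q,cv2.convexHull(np.array(pts,np.float32)).astype(np.int32),1)
        x,y,w,hh=cv2.boundingRect(q); R=(slice(max(y-15,0),y+hh+15),slice(max(x-15,0),x+w+15))
        best.append((round((m[R]&q[R]).sum()/max(1,(m[R]|q[R]).sum()),3),th))
    print('tilt',sorted(best)[::-1][:4])
E
python3 - <<'E'
from h import *
tilt('s10')
plan([(.469,-.255,.20,90,.016),(.469,-.255,.045,90,.016),(.469,-.255,.034,90,.003)])
E
```

```text
tilt [(np.float64(0.853), 1), (np.float64(0.814), -2), (np.float64(0.803), 4), (np.float64(0.748), -5)]
[[-0.69,-0.02,0.01,0],[-0.68,-0.02,0.02,0],[-0.69,-0.02,0.01,0],[-0.68,-0.02,0.01,0],[0,0,0.78,0]]
[[0,0,0.77,0],[0,0,0.78,0],[0,0,0.77,0],[0,0,0.78,0],[0,0,0.77,0]]
[[0,0,0.78,0],[0,0,0.77,0],[0,0,0.78,0],[0,0,0.77,0],[0,0,0.14,0]]
[[0,0,0.14,0],[0,0,0.13,0],[0,0,0.14,0],[0,0,0,0],[0,0,0,0]]
end [ 0.469  -0.2549  0.0341] 90.0
```

Emit:
apply_moves --pt "-0.69 -0.02 0.01 0" --pt "-0.68 -0.02 0.02 0" --pt "-0.69 -0.02 0.01 0" --pt "-0.68 -0.02 0.01 0" --pt "0 0 0.78 0"

```text
clock: 21.32
eef_pos: [0.4698, -0.2597, 0.1864]
tool_rot: [0.709, 0.705, 0.0, 0.004]
ft_force: [0.8, -0.3, -2.8]
grip_width: 0.0748
grasp_force: 73.6
```

Emit:
apply_moves --pt "0 0 0.77 0" --pt "0 0 0.78 0" --pt "0 0 0.77 0" --pt "0 0 0.78 0" --pt "0 0 0.77 0"

```text
clock: 21.73
eef_pos: [0.4678, -0.2564, 0.1055]
tool_rot: [0.708, 0.706, -0.0, 0.0]
ft_force: [0.5, 0.1, -1.6]
grip_width: 0.0747
grasp_force: 73.6
```

Emit:
apply_moves --pt "0 0 0.78 0" --pt "0 0 0.77 0" --pt "0 0 0.78 0" --pt "0 0 0.77 0" --pt "0 0 0.14 0"

```text
clock: 22.15
eef_pos: [0.4666, -0.2555, 0.0392]
tool_rot: [0.708, 0.706, -0.001, -0.002]
ft_force: [-2.0, 1.8, 0.3]
grip_width: 0.0749
grasp_force: 74.1
```

Emit:
apply_moves --pt "0 0 0.14 0" --pt "0 0 0.13 0" --pt "0 0 0.14 0" --pt "0 0 0 0" --pt "0 0 0 0"

```text
clock: 22.57
eef_pos: [0.4682, -0.2554, 0.036]
tool_rot: [0.708, 0.707, -0.0, 0.001]
ft_force: [-4.5, 3.8, 9.2]
grip_width: 0.0743
grasp_force: 75.8
```

Emit:
apply_moves --pt "0 0 0 0" --pt "0 0 0 0" --pt "0 0 0 0" --pt "0 0 0 0" --pt "0 0 0 0" --claw 0

```text
clock: 22.98
eef_pos: [0.4683, -0.255, 0.0336]
tool_rot: [0.707, 0.707, 0.0, 0.0]
ft_force: [-0.1, 0.3, 0.5]
grip_width: 0.0857
grasp_force: 0.0
```

Run:
```python
from h import *
st(); tilt('s11')
```

```text
t 22.98 p [ 0.4683 -0.255   0.0336] ax [[0.001, 1.0, 0.0], [1.0, -0.001, -0.0], [-0.0, 0.0, -1.0]] F [-0.1  0.3  0.5] w 0.0857 g 0.0 j [-0.5   0.47 -0.21  0.89 -0.    1.07]
tilt [(np.float64(0.797), -2), (np.float64(0.778), -5), (np.float64(0.733), -8), (np.float64(0.73), 1)]
```

Emit:
apply_moves --pt "0 0 -0.5 0" --pt "0 0 -0.5 0" --pt "0 0 -0.35 0" --pt "0 0 0 0" --pt "0 0 0 0"

```text
clock: 23.45
eef_pos: [0.4689, -0.2553, 0.0617]
tool_rot: [0.707, 0.707, 0.0, 0.001]
ft_force: [0.4, 0.7, 1.0]
grip_width: 0.0853
grasp_force: 0.0
```

Emit:
apply_moves --pt "0 0 0 0" --pt "0 0 0 0" --pt "0 0 0 0" --pt "0 0 0 0" --pt "0 0 0 0" --claw 1

```text
clock: 23.87
eef_pos: [0.4681, -0.2543, 0.0607]
tool_rot: [0.707, 0.707, 0.0, -0.0]
ft_force: [-1.1, 2.7, 5.8]
grip_width: 0.0731
grasp_force: 67.5
```

Run:
```python
from h import *
st()
```

```text
t 23.87 p [ 0.4681 -0.2543  0.0607] ax [[0.001, 1.0, 0.0], [1.0, -0.001, 0.001], [0.001, 0.0, -1.0]] F [-1.1  2.7  5.8] w 0.0731 g 67.5 j [-0.5   0.44 -0.18  0.95  0.    1.07]
```

Gripped near the plate's top edge. Lift and watch the tilt.

Emit:
apply_moves --pt "0 0 -0.5 0" --pt "0 0 -0.8 0" --pt "0 0 -0.8 0" --pt "0 0 -0.8 0" --pt "0 0 -0.8 0"

```text
clock: 24.28
eef_pos: [0.4671, -0.2547, 0.1346]
tool_rot: [0.708, 0.707, -0.001, -0.001]
ft_force: [-0.3, 0.2, -2.3]
grip_width: 0.0725
grasp_force: 70.2
```

Emit:
apply_moves --pt "0 0 -0.8 0" --pt "0 0 -0.8 0" --pt "0 0 -0.8 0" --pt "0 0 -0.5 0" --pt "0 0 0 0"

```text
clock: 24.7
eef_pos: [0.469, -0.2556, 0.1946]
tool_rot: [0.708, 0.707, 0.0, 0.002]
ft_force: [0.9, 0.1, -1.4]
grip_width: 0.0723
grasp_force: 70.3
```

Run:
```python
from h import *
st(); tilt('s12')
```

```text
t 24.7 p [ 0.469  -0.2556  0.1946] ax [[0.001, 1.0, 0.003], [1.0, -0.001, -0.002], [-0.002, 0.003, -1.0]] F [ 0.9  0.1 -1.4] w 0.0723 g 70.3 j [-0.5   0.32  0.02  1.27 -0.    1.07]
tilt [(np.float64(0.723), 16), (np.float64(0.72), 19), (np.float64(0.689), 22), (np.float64(0.688), 13)]
```

Emit:
apply_moves --pt "0 0 1 0" --pt "0 0 -1 0" --pt "0 0 1 0" --pt "0 0 -1 0" --pt "0 0 0 0"

```text
clock: 25.17
eef_pos: [0.4675, -0.2545, 0.1922]
tool_rot: [0.707, 0.707, -0.0, -0.001]
ft_force: [1.3, -1.2, -1.3]
grip_width: 0.0726
grasp_force: 70.3
```

```bash
sed -i 's/def tilt(f,yaw=-90,c=None):/def tilt(f,yaw=-90,c=None,off=.0065):/; s/\[0,0,.0285\]/[0,0,off]/' h.py
python3 - <<'E'
from h import *
st(); tilt('s13')
E
```

```text
t 25.17 p [ 0.4675 -0.2545  0.1922] ax [[0.001, 1.0, -0.001], [1.0, -0.001, 0.001], [0.001, -0.001, -1.0]] F [ 1.3 -1.2 -1.3] w 0.0726 g 70.3 j [-0.5   0.32  0.02  1.27  0.    1.07]
tilt [(np.float64(0.837), 16), (np.float64(0.828), 19), (np.float64(0.755), 22), (np.float64(0.743), 13)]
```

Run:
```python
from h import *
W=[(.1195,.1526),(.143,.173),(.1636,.1845),(.186,.1925),(.2097,.1963),(.2335,.196)]
plan([(.469,-.08,.195,90,.018),(.469,-.095,.139,90,.015)]+[(.469,-u,z-.0135,90,.009) for u,z in W])
```

```text
[[0.88,0,-0.01,0],[0.87,0.01,-0.02,0],[0.88,0,-0.01,0],[0.87,0,-0.02,0],[0.88,0,-0.01,0]]
[[0.87,0.01,-0.01,0],[0.88,0,-0.02,0],[0.87,0,-0.01,0],[0.88,0,-0.01,0],[0.87,0.01,-0.02,0]]
[[-0.19,0,0.7,0],[-0.18,0,0.7,0],[-0.19,0,0.7,0],[-0.19,0,0.7,0],[-0.41,0,0,0]]
[[-0.4,0,0,0],[-0.41,0,0,0],[-0.29,0,-0.26,0],[-0.3,0,-0.25,0],[-0.29,0,-0.26,0]]
[[-0.3,0,-0.25,0],[-0.34,0,-0.19,0],[-0.34,0,-0.2,0],[-0.35,0,-0.19,0],[-0.37,0,-0.13,0]]
[[-0.37,0,-0.14,0],[-0.38,0,-0.13,0],[-0.39,0,-0.06,0],[-0.4,0,-0.07,0],[-0.39,0,-0.06,0]]
[[-0.4,0,0.01,0],[-0.39,0,0,0],[-0.4,0,0.01,0],[0,0,0,0],[0,0,0,0]]
end [ 0.4689 -0.2335  0.1824] 89.9
```

Emit:
apply_moves --pt "0.88 0 -0.01 0" --pt "0.87 0.01 -0.02 0" --pt "0.88 0 -0.01 0" --pt "0.87 0 -0.02 0" --pt "0.88 0 -0.01 0"

```text
clock: 25.63
eef_pos: [0.4683, -0.1666, 0.1931]
tool_rot: [0.708, 0.707, -0.0, -0.0]
ft_force: [1.7, -0.0, -2.7]
grip_width: 0.0723
grasp_force: 70.5
```

Emit:
apply_moves --pt "0.87 0.01 -0.01 0" --pt "0.88 0 -0.02 0" --pt "0.87 0 -0.01 0" --pt "0.88 0 -0.01 0" --pt "0.87 0.01 -0.02 0"

```text
clock: 26.05
eef_pos: [0.4687, -0.079, 0.1945]
tool_rot: [0.708, 0.707, -0.0, -0.0]
ft_force: [0.3, -0.8, -2.4]
grip_width: 0.0726
grasp_force: 70.4
```

Emit:
apply_moves --pt "-0.19 0 0.7 0" --pt "-0.18 0 0.7 0" --pt "-0.19 0 0.7 0" --pt "-0.19 0 0.7 0" --pt "-0.41 0 0 0"

```text
clock: 26.47
eef_pos: [0.468, -0.097, 0.1373]
tool_rot: [0.706, 0.708, 0.005, -0.006]
ft_force: [-4.4, 28.9, 18.8]
grip_width: 0.0726
grasp_force: 73.5
```

Emit:
apply_moves --pt "-0.4 0 0 0" --pt "-0.41 0 0 0" --pt "-0.29 0 -0.26 0" --pt "-0.3 0 -0.25 0" --pt "-0.29 0 -0.26 0"

```text
clock: 26.88
eef_pos: [0.4703, -0.1337, 0.1559]
tool_rot: [0.706, 0.708, 0.004, -0.001]
ft_force: [1.0, 8.1, 5.3]
grip_width: 0.0725
grasp_force: 85.8
```

Run:
```python
from h import *
st(); tilt('s14')
```

```text
t 26.88 p [ 0.4703 -0.1337  0.1559] ax [[-0.003, 1.0, 0.004], [1.0, 0.003, 0.007], [0.007, 0.004, -1.0]] F [1.  8.1 5.3] w 0.0725 g 85.8 j [-0.28  0.26 -0.16  1.14  0.01  1.29]
tilt [(np.float64(0.783), 43), (np.float64(0.75), 40), (np.float64(0.733), 46), (np.float64(0.677), 37)]
```

Emit:
apply_moves --pt "-0.3 0 -0.25 0" --pt "-0.34 0 -0.19 0" --pt "-0.34 0 -0.2 0" --pt "-0.35 0 -0.19 0" --pt "-0.37 0 -0.13 0"

```text
clock: 27.35
eef_pos: [0.47, -0.1693, 0.1752]
tool_rot: [0.707, 0.707, 0.003, 0.0]
ft_force: [1.7, 3.1, 2.0]
grip_width: 0.0724
grasp_force: 77.4
```

Emit:
apply_moves --pt "-0.37 0 -0.14 0" --pt "-0.38 0 -0.13 0" --pt "-0.39 0 -0.06 0" --pt "-0.4 0 -0.07 0" --pt "-0.39 0 -0.06 0"

```text
clock: 27.77
eef_pos: [0.4698, -0.2098, 0.1841]
tool_rot: [0.707, 0.707, 0.001, 0.001]
ft_force: [1.5, 3.1, 4.9]
grip_width: 0.0725
grasp_force: 67.4
```

Run:
```python
from h import *
st(); tilt('s15')
```

```text
t 27.77 p [ 0.4698 -0.2098  0.1841] ax [[0.0, 1.0, 0.003], [1.0, -0.0, 0.0], [0.0, 0.003, -1.0]] F [1.5 3.1 4.9] w 0.0725 g 67.4 j [-0.42  0.29 -0.05  1.23  0.    1.15]
tilt [(np.float64(0.731), 76), (np.float64(0.713), 79), (np.float64(0.661), 82), (np.float64(0.652), 73)]
```

Run:
```python
from h import *
p,a=pose(); p=np.array([.469,-.2097,.1828])
W=[(.2335,.196),(.257,.1916),(.279,.183),(.2997,.171)]
plan([(.469,-u,z-.0135,90,.009) for u,z in W],start=(p,90))
```

```text
[[-0.4,0,0,0],[-0.39,0,0.01,0],[-0.4,0,0,0],[-0.39,0,0.08,0],[-0.39,0,0.07,0]]
[[-0.39,0,0.08,0],[-0.37,0,0.14,0],[-0.37,0,0.14,0],[-0.36,0,0.15,0],[-0.35,0,0.2,0]]
[[-0.34,0,0.2,0],[-0.35,0,0.19,0],[0,0,0,0],[0,0,0,0],[0,0,0,0]]
end [ 0.469  -0.2997  0.1576] 90.0
```

Emit:
apply_moves --pt "-0.4 0 0 0" --pt "-0.39 0 0.01 0" --pt "-0.4 0 0 0" --pt "-0.39 0 0.08 0" --pt "-0.39 0 0.07 0"

```text
clock: 28.23
eef_pos: [0.4702, -0.2515, 0.1829]
tool_rot: [0.708, 0.707, -0.0, 0.004]
ft_force: [-1.1, -1.4, 15.0]
grip_width: 0.0695
grasp_force: 64.0
```

Emit:
apply_moves --pt "-0.39 0 0.08 0" --pt "-0.37 0 0.14 0" --pt "-0.37 0 0.14 0" --pt "-0.36 0 0.15 0" --pt "-0.35 0 0.2 0"

```text
clock: 28.65
eef_pos: [0.4682, -0.2863, 0.1647]
tool_rot: [0.708, 0.707, -0.0, -0.001]
ft_force: [-0.0, -0.6, -0.0]
grip_width: 0.0058
grasp_force: 0.0
```

Emit:
apply_moves --pt "-0.34 0 0.2 0" --pt "-0.35 0 0.19 0" --pt "0 0 0 0" --pt "0 0 0 0" --pt "0 0 0 0"

```text
clock: 29.07
eef_pos: [0.4686, -0.2993, 0.1578]
tool_rot: [0.707, 0.707, 0.0, -0.0]
ft_force: [-0.0, 0.4, -0.3]
grip_width: -0.0001
grasp_force: 0.0
```

```bash
cat >> h.py <<'E'
def stones(f,cam='top'):
    c=snap(cam,f); h=cv2.cvtColor(c['image'],cv2.COLOR_BGR2HSV).astype(int)
    for nm,m,z in [('used',(h[...,2]<125)&(h[...,2]>35)&((h[...,0]<14)|(h[...,0]>172))&(h[...,1]>70),.018),('fresh',(h[...,2]>170)&(h[...,0]>8)&(h[...,0]<28)&(h[...,1]>35)&(h[...,1]<150),.028)]:
        n,l,s,ce=cv2.connectedComponentsWithStats(m.astype(np.uint8))
        for i in range(1,n):
            if s[i,4]>12: 
                q=px(c,*ce[i],z)
                if .25<q[0]<.75 and -.47<q[1]<.45: print(nm,s[i].tolist(),q[:2].round(4))
E
python3 - <<'E'
from h import *
st(); tilt('s16'); stones('t16')
E
```

```text
t 29.07 p [ 0.4686 -0.2993  0.1578] ax [[0.001, 1.0, -0.0], [1.0, -0.001, 0.0], [0.0, -0.0, -1.0]] F [-0.   0.4 -0.3] w -0.0001 g 0.0 j [-0.57  0.39  0.02  1.2   0.    1.  ]
tilt [(np.float64(0.264), 124), (np.float64(0.243), 121), (np.float64(0.221), 118), (np.float64(0.202), 115)]
used [391, 145, 21, 23, 161] [ 0.7061 -0.2949]
used [267, 160, 9, 11, 65] [0.6738 0.0287]
used [406, 160, 9, 8, 21] [ 0.687  -0.3199]
used [297, 164, 23, 12, 104] [ 0.6639 -0.0673]
used [351, 244, 11, 8, 33] [ 0.4735 -0.1849]
fresh [404, 144, 12, 11, 33] [ 0.7207 -0.3141]
fresh [360, 169, 192, 251, 10769] [ 0.3919 -0.4537]
fresh [181, 185, 8, 5, 18] [0.6114 0.2429]
fresh [191, 186, 8, 14, 45] [0.5964 0.2151]
fresh [153, 188, 24, 9, 131] [0.5965 0.2917]
fresh [204, 188, 27, 9, 134] [0.5995 0.1578]
fresh [141, 249, 14, 13, 122] [0.4404 0.3207]
fresh [115, 255, 14, 13, 127] [0.4242 0.3818]
fresh [109, 277, 13, 12, 114] [0.3723 0.3944]
fresh [138, 279, 13, 14, 131] [0.3679 0.3235]
fresh [461, 279, 6, 7, 14] [ 0.3972 -0.4425]
fresh [474, 335, 5, 10, 14] [ 0.2635 -0.4646]
```

Emit:
apply_moves --pt "0 0 -0.9 0" --pt "0 0 -0.9 0" --pt "0 0 -0.9 0" --pt "0.5 -0.5 -0.5 0" --pt "0.8 -0.5 0 0" --claw 0

```text
clock: 29.58
eef_pos: [0.4503, -0.2747, 0.2249]
tool_rot: [0.708, 0.706, 0.001, 0.003]
ft_force: [1.0, 0.7, 0.0]
grip_width: 0.0602
grasp_force: 0.0
```

Emit:
apply_moves --pt "0.9 -0.4 0 0" --pt "0.9 -0.4 0 0" --pt "0.9 -0.4 0 0" --pt "0.9 -0.4 0 0" --pt "0.9 -0.4 0 0"

```text
clock: 30.0
eef_pos: [0.4083, -0.1823, 0.2224]
tool_rot: [0.707, 0.707, 0.0, 0.0]
ft_force: [0.2, -0.1, 0.4]
grip_width: 0.0854
grasp_force: 0.0
```

Emit:
apply_moves --pt "0.9 -0.4 0 0" --pt "0.9 -0.4 0 0" --pt "0.9 0 0 0" --pt "0.9 0 0 0" --pt "0.9 0 0 0"

```text
clock: 30.42
eef_pos: [0.3926, -0.0923, 0.2225]
tool_rot: [0.707, 0.707, 0.0, 0.001]
ft_force: [0.8, -0.3, 0.8]
grip_width: 0.0853
grasp_force: 0.0
```

Run:
```python
from h import *
st(); a=snap('top','t17')['image'][180:320,320:480]; b=snap('scene','s17')['image'][100:280,70:250]
cv2.imwrite('pics/m17.png',np.hstack([cv2.resize(a,(400,350)),cv2.resize(b,(350,350))]))
```

```text
t 30.42 p [ 0.3926 -0.0923  0.2225] ax [[0.001, 1.0, 0.001], [1.0, -0.001, -0.0], [-0.0, 0.001, -1.0]] F [ 0.8 -0.3  0.8] w 0.0853 g 0.0 j [-0.23  0.05 -0.24  1.28  0.    1.34]
```

View pics/m17.png

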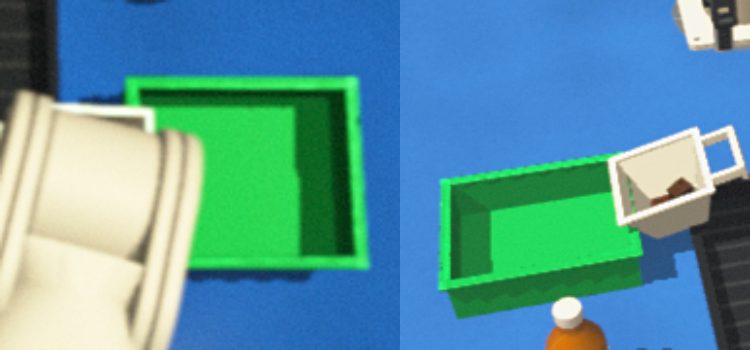

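Run:
```python
from h import *
c=dict(np.load('pics/s17.npz'))
O=np.array([(55,-55,70),(-55,-55,70),(-55,55,70),(55,55,70),(-99,-38,72),(-99,38,72)],float)/1e3
I=np.array([(178,183.3),(222.8,166.9),(231.5,196.7),(181.6,215.7),(240.3,165.3),(248,188.5)])
ok,r,t=cv2.solvePnP(O,I,c['camera_matrix'],None)
R=cv2.Rodrigues(r)[0]; e=cv2.projectPoints(O,r,t,c['camera_matrix'],None)[0][:,0]-I; print('err',e.round(1).tolist())
Rw=c['R'].T@R; tw=c['R'].T@(t[:,0]-c['t']); print('origin',tw.round(4),'axes',Rw.round(3).tolist())
for n,q in [('handle',(-.095,0,.06)),('foot+',(.032,0,0)),('foot-',(-.032,0,0)),('mouth',(0,0,.07))]: print(n,(Rw@np.array(q)+tw).round(4))
```

```text
err [[-0.5, -0.4], [-0.5, 0.7], [-0.9, 2.1], [0.9, -0.4], [1.1, 0.0], [-0.0, -2.0]]
origin [ 0.4847 -0.1631  0.0366] axes [[0.019, 1.0, -0.012], [-0.972, 0.016, -0.234], [-0.234, 0.016, 0.972]]
handle [ 0.4821 -0.0848  0.1172]
foot+ [ 0.4853 -0.1942  0.0291]
foot- [ 0.4841 -0.132   0.0441]
mouth [ 0.4838 -0.1795  0.1047]
```

Run:
```python
from h import *
plan([(.482,-.085,.18,91)])
```

```text
[[0.05,0.74,0.35,0],[0.05,0.75,0.36,0],[0.05,0.74,0.35,-0.01],[0.05,0.75,0.35,0],[0.04,0.74,0.36,0]]
[[0.05,0.75,0.35,0],[0,0,0,0],[0,0,0,0],[0,0,0,0],[0,0,0,0]]
end [ 0.482  -0.0849  0.18  ] 90.8
```

Emit:
apply_moves --pt "0.05 0.74 0.35 0" --pt "0.05 0.75 0.36 0" --pt "0.05 0.74 0.35 -0.01" --pt "0.05 0.75 0.35 0" --pt "0.04 0.74 0.36 0"

```text
clock: 30.93
eef_pos: [0.4681, -0.0889, 0.1865]
tool_rot: [0.704, 0.71, 0.0, 0.001]
ft_force: [0.0, -0.3, 0.8]
grip_width: 0.0852
grasp_force: 0.0
```

Emit:
apply_moves --pt "0.05 0.75 0.35 0" --pt "0 0 0 0" --pt "0 0 0 0" --pt "0 0 0 0" --pt "0 0 0 0"

```text
clock: 31.35
eef_pos: [0.4817, -0.0875, 0.18]
tool_rot: [0.704, 0.71, 0.0, 0.0]
ft_force: [0.6, -0.1, 0.1]
grip_width: 0.0851
grasp_force: 0.0
```

Run:
```python
from h import *
st(); c=snap('wrist','w18'); h=cv2.cvtColor(c['image'],cv2.COLOR_BGR2HSV).astype(int); m=(h[...,1]<90)&(h[...,2]>130)&(h[...,0]<40)
for r in range(120,330,6):
    x=np.where(m[r])[0]
    if len(x)>15: print(r,x.min(),x.max(),len(x),end=' | ')
print(); pc=np.array([.482,-.085,.117]); print(proj(c,pc),proj(c,pc-[.038,0,0]),proj(c,pc+[.038,0,0]))
```

```text
t 31.35 p [ 0.4817 -0.0875  0.18  ] ax [[-0.009, 1.0, 0.0], [1.0, 0.009, -0.0], [-0.0, 0.0, -1.0]] F [ 0.6 -0.1  0.1] w 0.0851 g 0.0 j [-0.18  0.25 -0.12  1.2  -0.    1.38]
120 316 412 19 | 126 287 411 19 | 132 316 410 18 | 138 316 410 19 | 144 315 480 24 | 150 287 474 27 | 156 286 473 23 | 162 287 473 22 | 168 315 474 21 | 174 315 474 20 | 180 315 474 22 | 186 314 474 25 | 192 314 474 25 | 198 314 474 26 | 204 314 475 28 | 210 213 508 143 | 216 209 485 142 | 222 206 401 129 | 228 204 312 109 | 234 206 311 106 | 240 207 311 81 | 246 208 311 98 | 252 209 311 103 | 258 210 318 109 | 264 202 333 132 | 270 186 334 149 | 276 170 394 132 | 282 165 398 136 | 288 161 402 141 | 294 156 407 142 | 300 152 411 154 | 306 148 415 162 | 312 144 419 162 | 318 141 422 161 | 324 148 416 89 | 
[283.55704547 226.36517639] [229.67716418 225.9241661 ] [337.35683128 226.8055311 ]
```

Run:
```python
from h import *
plan([(.464,-.080,.15,90),(.464,-.080,.115,90,.012)])
```

```text
[[0.19,-0.44,0.75,0],[0.19,-0.44,0.76,0.01],[0,0,0.58,0],[0,0,0.58,0],[0,0,0.59,0]]
end [ 0.4641 -0.08    0.1149] 89.9
```

Emit:
apply_moves --pt "0.19 -0.44 0.75 0" --pt "0.19 -0.44 0.76 0.01" --pt "0 0 0.58 0" --pt "0 0 0.58 0" --pt "0 0 0.59 0"

```text
clock: 31.82
eef_pos: [0.4642, -0.0799, 0.1146]
tool_rot: [0.708, 0.707, 0.0, 0.001]
ft_force: [0.7, -0.6, 0.9]
grip_width: 0.0856
grasp_force: 0.0
```

Emit:
apply_moves --pt "0 0 0.3 0" --pt "0 0 0.3 0" --pt "0 0 0.1 0" --pt "0 0 0 0" --pt "0 0 0 0"

```text
clock: 32.23
eef_pos: [0.4648, -0.0798, 0.1008]
tool_rot: [0.707, 0.707, 0.0, 0.0]
ft_force: [0.7, 0.4, 0.7]
grip_width: 0.0856
grasp_force: 0.0
```

Run:
```python
from h import *
st(); c=snap('wrist','w19',(80,120,500,420),1)
```

```text
t 32.23 p [ 0.4648 -0.0798  0.1008] ax [[0.001, 1.0, 0.001], [1.0, -0.001, -0.0], [-0.0, 0.001, -1.0]] F [0.7 0.4 0.7] w 0.0856 g 0.0 j [-0.17  0.29 -0.29  0.99 -0.    1.4 ]
```

View pics/w19.png

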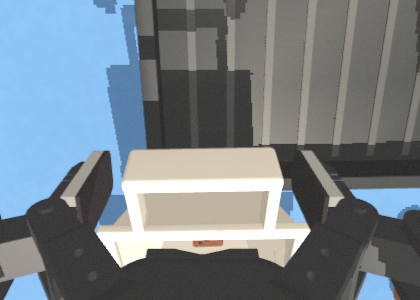

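Emit:
apply_moves --pt "0 0 0.3 0" --pt "0 0 0.3 0" --pt "0 0 0.2 0" --pt "0 0 0 0" --pt "0 0 0 0"

```text
clock: 32.7
eef_pos: [0.464, -0.0797, 0.0838]
tool_rot: [0.707, 0.707, -0.0, -0.001]
ft_force: [-0.2, -0.1, 0.2]
grip_width: 0.0854
grasp_force: 0.0
```

Emit:
apply_moves --pt "0 0 0 0" --pt "0 0 0 0" --pt "0 0 0 0" --pt "0 0 0 0" --pt "0 0 0 0" --claw 1

```text
clock: 33.12
eef_pos: [0.4646, -0.0798, 0.0844]
tool_rot: [0.707, 0.707, 0.0, 0.0]
ft_force: [-1.4, -0.0, 0.6]
grip_width: 0.0742
grasp_force: 69.7
```

Emit:
apply_moves --pt "0.1 0 -0.3 0" --pt "0.1 0 -0.5 0" --pt "0.1 0 -0.5 0" --pt "0 0 -0.5 0" --pt "0 0 0 0"

```text
clock: 33.53
eef_pos: [0.4658, -0.0736, 0.1222]
tool_rot: [0.707, 0.707, 0.001, 0.001]
ft_force: [0.9, -0.0, -2.5]
grip_width: 0.0748
grasp_force: 70.9
```

Run:
```python
from h import *
st(); tilt('s20',off=.0235)
```

```text
t 33.53 p [ 0.4658 -0.0736  0.1222] ax [[0.001, 1.0, 0.003], [1.0, -0.001, -0.0], [-0.0, 0.003, -1.0]] F [ 0.9 -0.  -2.5] w 0.0748 g 70.9 j [-0.16  0.26 -0.26  1.04  0.    1.41]
tilt [(np.float64(0.781), 16), (np.float64(0.781), 13), (np.float64(0.734), 10), (np.float64(0.731), 19)]
```

Run:
```python
from h import *
W=[(.095,.1393),(.1057,.1393),(.1327,.1668),(.1631,.1842),(.197,.193)]
plan([(.465,-u,z-.0235,90,.009) for u,z in W])
```

```text
[[-0.36,-0.01,0.09,0],[-0.35,0,0.09,0],[-0.36,-0.01,0.09,0],[-0.27,0,0,0],[-0.26,0,0,0]]
[[-0.27,0,-0.27,0],[-0.27,0,-0.28,0],[-0.27,0,-0.27,0],[-0.27,0,-0.28,0],[-0.27,0.01,-0.27,0]]
[[-0.38,0,-0.22,0],[-0.38,0,-0.22,0],[-0.38,0,-0.22,0],[-0.38,0,-0.21,0],[-0.42,0,-0.11,0]]
[[-0.43,0,-0.11,0],[-0.42,0,-0.11,0],[-0.43,0,-0.11,0],[0,0,0,0],[0,0,0,0]]
end [ 0.465  -0.197   0.1694] 90.0
```

Emit:
apply_moves --pt "-0.36 -0.01 0.09 0" --pt "-0.35 0 0.09 0" --pt "-0.36 -0.01 0.09 0" --pt "-0.27 0 0 0" --pt "-0.26 0 0 0"

```text
clock: 34.0
eef_pos: [0.4635, -0.0932, 0.1169]
tool_rot: [0.706, 0.708, 0.012, -0.011]
ft_force: [-7.6, 52.8, 35.1]
grip_width: 0.0745
grasp_force: 75.0
```

Emit:
apply_moves --pt "-0.27 0 -0.27 0" --pt "-0.27 0 -0.28 0" --pt "-0.27 0 -0.27 0" --pt "-0.27 0 -0.28 0" --pt "-0.27 0.01 -0.27 0"

```text
clock: 34.42
eef_pos: [0.465, -0.1303, 0.1427]
tool_rot: [0.706, 0.708, 0.003, -0.002]
ft_force: [-0.1, 7.0, -0.3]
grip_width: 0.0744
grasp_force: 84.1
```

Run:
```python
from h import *
st(); tilt('s21',off=.0235)
```

```text
t 34.42 p [ 0.465  -0.1303  0.1427] ax [[-0.002, 1.0, 0.002], [1.0, 0.002, 0.007], [0.007, 0.002, -1.0]] F [-0.1  7.  -0.3] w 0.0744 g 84.1 j [-0.28  0.27 -0.2   1.11  0.01  1.29]
tilt [(np.float64(0.854), 40), (np.float64(0.802), 43), (np.float64(0.783), 37), (np.float64(0.709), 46)]
```

Emit:
apply_moves --pt "-0.38 0 -0.22 0" --pt "-0.38 0 -0.22 0" --pt "-0.38 0 -0.22 0" --pt "-0.38 0 -0.21 0" --pt "-0.42 0 -0.11 0"

```text
clock: 34.88
eef_pos: [0.4651, -0.1695, 0.1629]
tool_rot: [0.707, 0.707, 0.003, -0.001]
ft_force: [0.2, 10.5, 9.2]
grip_width: 0.0745
grasp_force: 87.0
```

Emit:
apply_moves --pt "-0.43 0 -0.11 0" --pt "-0.42 0 -0.11 0" --pt "-0.43 0 -0.11 0" --pt "0 0 0 0" --pt "0 0 0 0"

```text
clock: 35.3
eef_pos: [0.465, -0.1969, 0.1696]
tool_rot: [0.708, 0.707, 0.002, 0.0]
ft_force: [-0.9, 4.8, 7.8]
grip_width: 0.0751
grasp_force: 87.8
```

Run:
```python
from h import *
st(); tilt('s22',off=.0235)
W=[(.232,.190),(.266,.181)]
plan([(.465,-u,z-.0235,90,.009) for u,z in W])
```

```text
t 35.3 p [ 0.465  -0.1969  0.1696] ax [[0.001, 1.0, 0.003], [1.0, -0.001, 0.003], [0.003, 0.003, -1.0]] F [-0.9  4.8  7.8] w 0.0751 g 87.8 j [-0.4   0.28 -0.1   1.19  0.    1.17]
tilt [(np.float64(0.799), 67), (np.float64(0.786), 70), (np.float64(0.717), 64), (np.float64(0.711), 73)]
[[-0.44,0,0.04,0],[-0.44,0,0.04,0],[-0.44,0,0.04,0],[-0.44,0,0.03,0],[-0.42,0,0.11,0]]
[[-0.43,0,0.12,0],[-0.42,0,0.11,0],[-0.43,0.01,0.11,0],[0,0,0,0],[0,0,0,0]]
end [ 0.4651 -0.266   0.1576] 89.9
```

Emit:
apply_moves --pt "-0.44 0 0.04 0" --pt "-0.44 0 0.04 0" --pt "-0.44 0 0.04 0" --pt "-0.44 0 0.03 0" --pt "-0.42 0 0.11 0"

```text
clock: 35.77
eef_pos: [0.4661, -0.2415, 0.1663]
tool_rot: [0.707, 0.707, 0.002, 0.002]
ft_force: [-0.0, 5.4, 10.2]
grip_width: 0.0745
grasp_force: 95.6
```

Run:
```python
from h import *
st(); tilt('s23',off=.0235)
```

```text
t 35.77 p [ 0.4661 -0.2415  0.1663] ax [[0.001, 1.0, 0.006], [1.0, -0.001, 0.0], [0.0, 0.006, -1.0]] F [-0.   5.4 10.2] w 0.0745 g 95.6 j [-0.48  0.32 -0.06  1.19  0.    1.09]
tilt [(np.float64(0.746), 94), (np.float64(0.74), 91), (np.float64(0.699), 97), (np.float64(0.682), 88)]
```

Emit:
apply_moves --pt "-0.43 0 0.12 0" --pt "-0.42 0 0.11 0" --pt "-0.43 0.01 0.15 0" --pt "0 0 0 0" --pt "0 0 0 0"

```text
clock: 36.23
eef_pos: [0.4666, -0.2692, 0.159]
tool_rot: [0.708, 0.706, 0.001, 0.004]
ft_force: [-0.4, -1.1, 14.3]
grip_width: 0.0748
grasp_force: 101.1
```

Run:
```python
from h import *
st(); tilt('s24',off=.0235); stones('t24'); print('scene'); 
c=dict(np.load('pics/s24.npz')); h=cv2.cvtColor(c['image'],cv2.COLOR_BGR2HSV).astype(int)
m=((h[...,2]<130)&((h[...,0]<14)|(h[...,0]>172))&(h[...,1]>70)).astype(np.uint8); n,l,s,ce=cv2.connectedComponentsWithStats(m)
for i in range(1,n):
    if s[i,4]>15 and 80<ce[i][0]<260 and 130<ce[i][1]<280: print(s[i].tolist(),px(c,*ce[i],.018).round(3))
```

```text
t 36.23 p [ 0.4666 -0.2692  0.159 ] ax [[0.003, 1.0, 0.007], [1.0, -0.003, -0.004], [-0.004, 0.007, -1.0]] F [-0.4 -1.1 14.3] w 0.0748 g 101.1 j [-0.52  0.35 -0.03  1.18 -0.    1.05]
tilt [(np.float64(0.76), 103), (np.float64(0.748), 106), (np.float64(0.739), 100), (np.float64(0.717), 109)]
used [392, 144, 21, 25, 175] [ 0.704  -0.2986]
used [266, 160, 10, 11, 69] [0.6751 0.0281]
used [297, 165, 24, 11, 95] [ 0.6637 -0.0678]
fresh [404, 144, 12, 11, 31] [ 0.7201 -0.3144]
fresh [347, 171, 180, 249, 9888] [ 0.3845 -0.4001]
fresh [181, 186, 6, 4, 14] [0.6102 0.2449]
fresh [191, 186, 9, 14, 34] [0.5951 0.212 ]
fresh [153, 188, 24, 9, 134] [0.5965 0.2914]
fresh [204, 188, 27, 10, 132] [0.5995 0.158 ]
fresh [387, 221, 14, 8, 46] [ 0.5313 -0.277 ]
fresh [370, 231, 7, 7, 29] [ 0.5074 -0.2241]
fresh [390, 231, 10, 32, 242] [ 0.4753 -0.2782]
fresh [141, 249, 14, 13, 122] [0.4402 0.3208]
fresh [115, 255, 14, 13, 128] [0.424  0.3818]
fresh [109, 277, 13, 12, 115] [0.3724 0.3945]
fresh [138, 279, 13, 14, 132] [0.368  0.3235]
fresh [456, 294, 6, 10, 17] [ 0.3572 -0.4283]
fresh [459, 309, 10, 20, 60] [ 0.3143 -0.4394]
scene
[160, 265, 17, 18, 54] [ 0.621 -0.279  0.018]
```

Emit:
apply_moves --pt "-0.4 0 0.25 0" --pt "-0.4 0 0.25 0" --pt "0 0 0 0" --pt "0 0 -0.8 0" --pt "0 0 -0.8 0"

```text
clock: 36.75
eef_pos: [0.463, -0.2834, 0.1771]
tool_rot: [0.708, 0.706, -0.001, -0.001]
ft_force: [0.2, 0.1, -2.4]
grip_width: 0.0747
grasp_force: 106.2
```

Emit:
apply_moves --pt "0 0 -0.8 0" --pt "0 0 -0.8 0" --pt "0 0 0.8 0" --pt "0 0 -0.8 0" --pt "0 0 0 0"

```text
clock: 37.17
eef_pos: [0.4641, -0.2836, 0.2103]
tool_rot: [0.708, 0.706, -0.0, 0.001]
ft_force: [0.1, -1.0, -1.7]
grip_width: 0.0747
grasp_force: 106.3
```

Run:
```python
from h import *
st(); tilt('s25',off=.0235); 
for f,cm in (('s25','scene'),('t25','top')):
    c=dict(np.load('pics/s25.npz')) if cm=='scene' else snap('top','t25')
    h=cv2.cvtColor(c['image'],cv2.COLOR_BGR2HSV).astype(int)
    m=((h[...,2]<130)&((h[...,0]<14)|(h[...,0]>172))&(h[...,1]>60)).astype(np.uint8); n,l,s,ce=cv2.connectedComponentsWithStats(m)
    for i in range(1,n):
        q=px(c,*ce[i],.018)
        if s[i,4]>12 and .33<q[0]<.6 and -.47<q[1]<-.15: print(cm,s[i].tolist(),q.round(3))
```

```text
t 37.17 p [ 0.4641 -0.2836  0.2103] ax [[0.002, 1.0, 0.0], [1.0, -0.002, -0.001], [-0.001, 0.0, -1.0]] F [ 0.1 -1.  -1.7] w 0.0747 g 106.3 j [-0.55  0.34  0.08  1.32 -0.    1.02]
tilt [(np.float64(0.781), 112), (np.float64(0.779), 109), (np.float64(0.752), 115), (np.float64(0.714), 106)]
scene [145, 202, 9, 13, 92] [ 0.42  -0.31   0.018]
scene [149, 215, 12, 13, 108] [ 0.471 -0.3    0.018]
```

Run:
```python
from h import *
W=[(.284,.1925),(.268,.1925),(.2275,.201),(.1907,.1985),(.1558,.1864),(.1252,.1658)]
plan([(.465,-W[0][0],W[0][1]-.0235,90,.013)]+[(.465,-u,z-.0235,90,.009) for u,z in W[1:]])
```

```text
[[-0.01,0.01,0.51,0],[-0.01,0.01,0.5,0],[-0.01,0.01,0.51,0],[0,0,0.5,0],[0.4,0,0,0]]
[[0.4,0,0,0],[0.4,0,-0.08,0],[0.41,0,-0.09,0],[0.4,0,-0.08,0],[0.41,0,-0.09,0]]
[[0.4,0,-0.08,0],[0.37,0,0.02,0],[0.37,0,0.03,0],[0.36,0,0.02,0],[0.37,0,0.03,0]]
[[0.37,0,0.02,0],[0.35,0,0.12,0],[0.35,0,0.12,0],[0.35,0,0.13,0],[0.35,-0.01,0.12,0]]
[[0.35,0,0.12,0],[0.31,0,0.21,0],[0.3,0,0.2,0],[0.31,0,0.21,0],[0.3,0,0.2,0]]
[[0.31,0,0.21,0],[0,0,0,0],[0,0,0,0],[0,0,0,0],[0,0,0,0]]
end [ 0.465  -0.1251  0.1423] 89.9
```

Emit:
apply_moves --pt "-0.01 0.01 0.51 0" --pt "-0.01 0.01 0.5 0" --pt "-0.01 0.01 0.51 0" --pt "0 0 0.5 0" --pt "0.4 0 0 0"

```text
clock: 37.68
eef_pos: [0.4631, -0.2747, 0.1656]
tool_rot: [0.708, 0.706, -0.001, -0.003]
ft_force: [-0.1, 0.2, -2.1]
grip_width: 0.0747
grasp_force: 106.2
```

Emit:
apply_moves --pt "0.4 0 0 0" --pt "0.4 0 -0.08 0" --pt "0.41 0 -0.09 0" --pt "0.4 0 -0.08 0" --pt "0.41 0 -0.09 0"

```text
clock: 38.1
eef_pos: [0.4654, -0.2336, 0.177]
tool_rot: [0.707, 0.707, 0.0, 0.001]
ft_force: [0.3, 0.9, -2.2]
grip_width: 0.0743
grasp_force: 106.2
```

Emit:
apply_moves --pt "0.4 0 -0.08 0" --pt "0.37 0 0.02 0" --pt "0.37 0 0.03 0" --pt "0.36 0 0.02 0" --pt "0.37 0 0.03 0"

```text
clock: 38.52
eef_pos: [0.4649, -0.1964, 0.1756]
tool_rot: [0.707, 0.707, -0.0, -0.0]
ft_force: [-0.4, 0.3, -2.9]
grip_width: 0.0745
grasp_force: 106.2
```

Run:
```python
from h import *
st(); tilt('s26',off=.0235)
```

```text
t 38.52 p [ 0.4649 -0.1964  0.1756] ax [[0.001, 1.0, -0.0], [1.0, -0.001, -0.0], [-0.0, -0.0, -1.0]] F [-0.4  0.3 -2.9] w 0.0745 g 106.2 j [-0.4   0.28 -0.09  1.2  -0.    1.17]
tilt [(np.float64(0.783), 109), (np.float64(0.776), 112), (np.float64(0.738), 115), (np.float64(0.718), 106)]
```

Run:
```python
from h import *
W=[(.262,.172),(.2275,.186)]
plan([(.465,-.24,.20,90,.016),(.465,-.29,.19,90,.017),(.465,-.29,.1485,90,.014)]+[(.465,-u,z-.0235,90,.009) for u,z in W])
```

```text
[[-0.56,0,-0.31,0],[-0.56,0.01,-0.31,0],[-0.56,0,-0.3,0],[-0.57,0.01,-0.31,0],[-0.83,0,0.17,0]]
[[-0.83,0,0.16,0],[-0.84,0,0.17,0],[0,0,0.69,0],[0,0,0.69,0],[0,0,0.69,0]]
[[0.35,0,0,0],[0.35,0,0,0],[0.35,0,0,0],[0.35,0,0,0],[0.35,0,-0.14,0]]
[[0.34,0,-0.14,0],[0.35,0,-0.14,0],[0.34,0,-0.14,0],[0.35,0,-0.14,0],[0,0,0,0]]
end [ 0.4651 -0.2275  0.1626] 90.0
```

Emit:
apply_moves --pt "-0.56 0 -0.31 0" --pt "-0.56 0.01 -0.31 0" --pt "-0.56 0 -0.3 0" --pt "-0.57 0.01 -0.31 0" --pt "-0.83 0 0.17 0"

```text
clock: 38.98
eef_pos: [0.4667, -0.261, 0.1997]
tool_rot: [0.708, 0.707, 0.001, 0.002]
ft_force: [1.3, -1.0, -1.5]
grip_width: 0.0744
grasp_force: 106.3
```

Emit:
apply_moves --pt "-0.83 0 0.16 0" --pt "-0.84 0 0.17 0" --pt "0 0 0.69 0" --pt "0 0 0.69 0" --pt "0 0 0.69 0"

```text
clock: 39.4
eef_pos: [0.4654, -0.2948, 0.1491]
tool_rot: [0.708, 0.706, 0.0, 0.001]
ft_force: [-0.1, 0.4, -1.7]
grip_width: 0.0749
grasp_force: 106.3
```

Emit:
apply_moves --pt "0.35 0 0 0" --pt "0.35 0 0 0" --pt "0.35 0 0 0" --pt "0.35 0 0 0" --pt "0.35 0 -0.14 0"

```text
clock: 39.82
eef_pos: [0.4668, -0.2661, 0.158]
tool_rot: [0.709, 0.705, -0.004, 0.009]
ft_force: [-3.7, -10.4, 14.4]
grip_width: 0.0746
grasp_force: 110.1
```

Run:
```python
from h import *
st(); tilt('s27',off=.0235)
```

```text
t 39.82 p [ 0.4668 -0.2661  0.158 ] ax [[0.006, 1.0, 0.006], [1.0, -0.006, -0.018], [-0.018, 0.006, -1.0]] F [ -3.7 -10.4  14.4] w 0.0746 g 110.1 j [-0.51  0.34 -0.05  1.17 -0.01  1.07]
tilt [(np.float64(0.76), 100), (np.float64(0.75), 103), (np.float64(0.716), 106), (np.float64(0.693), 97)]
```

Emit:
apply_moves --pt "0.34 0 -0.1 0" --pt "0.35 0 -0.1 0" --pt "0.34 0 -0.1 0" --pt "0.35 0 -0.1 0" --pt "0.3 0 -0.05 0"

```text
clock: 40.28
eef_pos: [0.4677, -0.2292, 0.1651]
tool_rot: [0.709, 0.706, -0.001, 0.006]
ft_force: [-0.5, -6.2, 6.7]
grip_width: 0.0745
grasp_force: 108.8
```

Run:
```python
from h import *
st(); tilt('s28',off=.0235)
```

```text
t 40.28 p [ 0.4677 -0.2292  0.1651] ax [[0.004, 1.0, 0.007], [1.0, -0.004, -0.011], [-0.011, 0.007, -1.0]] F [-0.5 -6.2  6.7] w 0.0745 g 108.8 j [-0.45  0.31 -0.07  1.17 -0.01  1.12]
tilt [(np.float64(0.738), 88), (np.float64(0.729), 91), (np.float64(0.672), 94), (np.float64(0.661), 85)]
```

Emit:
apply_moves --pt "0.37 0 0.04 0" --pt "0.37 0 0.05 0" --pt "0.36 0 0.06 0" --pt "0.36 0 0.08 0" --pt "0.36 0 0.1 0"

```text
clock: 40.75
eef_pos: [0.4678, -0.1912, 0.1601]
tool_rot: [0.709, 0.706, 0.0, 0.006]
ft_force: [-6.2, 0.6, 22.2]
grip_width: 0.0743
grasp_force: 111.5
```

Run:
```python
from h import *
st(); tilt('s29',off=.033)
```

```text
t 40.75 p [ 0.4678 -0.1912  0.1601] ax [[0.004, 1.0, 0.008], [1.0, -0.004, -0.008], [-0.008, 0.008, -1.0]] F [-6.2  0.6 22.2] w 0.0743 g 111.5 j [-0.39  0.29 -0.12  1.15 -0.    1.19]
tilt [(np.float64(0.821), 73), (np.float64(0.747), 70), (np.float64(0.729), 76), (np.float64(0.651), 67)]
```

Emit:
apply_moves --pt "0.34 0 0.1 0" --pt "0.34 0 0.12 0" --pt "0.34 0 0.12 0" --pt "0.33 0 0.14 0" --pt "0.33 0 0.16 0"

```text
clock: 41.22
eef_pos: [0.468, -0.1559, 0.1459]
tool_rot: [0.708, 0.706, 0.001, 0.004]
ft_force: [-3.2, 4.3, 14.5]
grip_width: 0.0747
grasp_force: 110.9
```

Emit:
apply_moves --pt "0.32 0 0.18 0" --pt "0.3 0 0.2 0" --pt "0.3 0 0.2 0" --pt "0.3 0 0.2 0" --pt "0 0 0 0"

```text
clock: 41.63
eef_pos: [0.4682, -0.1302, 0.1284]
tool_rot: [0.708, 0.707, 0.002, 0.003]
ft_force: [-1.0, 4.1, 8.9]
grip_width: 0.0743
grasp_force: 109.2
```

Run:
```python
from h import *
st(); tilt('s30',off=.033)
```

```text
t 41.63 p [ 0.4682 -0.1302  0.1284] ax [[0.001, 1.0, 0.007], [1.0, -0.001, -0.001], [-0.001, 0.007, -1.0]] F [-1.   4.1  8.9] w 0.0743 g 109.2 j [-0.27  0.28 -0.22  1.06  0.    1.3 ]
tilt [(np.float64(0.82), 46), (np.float64(0.816), 49), (np.float64(0.747), 43), (np.float64(0.73), 52)]
```

Run:
```python
from h import *
plan([(.468,-.125,.19,90,.016),(.50,0,.18,90,.017),(.50,.0057,.114,90,.015)])
print()
plan([(.50,y,z,90,.008) for y,z in [(.0057,.109),(.034,.097),(.055,.083),(.073,.066),(.085,.052),(.094,.040)]],start=(np.array([.5,.0057,.114]),90.))
```

```text
[[0.07,0,-0.77,0],[0.06,-0.01,-0.76,0],[0.07,0,-0.77,0],[0.07,0,-0.77,0],[0.78,0.2,0.06,0]]
[[0.78,0.2,0.07,0],[0.78,0.2,0.06,0],[0.78,0.19,0.06,0],[0.79,0.2,0.06,0],[0.78,0.2,0.07,0]]
[[0.78,0.2,0.06,0],[0.78,0.2,0.06,0],[0.06,0,0.66,0],[0.05,0,0.66,0],[0.06,0,0.66,0]]
[[0.06,0,0.66,0],[0.05,0,0.66,0],[0,0,0,0],[0,0,0,0],[0,0,0,0]]
end [0.5    0.0056 0.114 ] 89.9

[[0,0,0.25,0],[0.35,0,0.15,0],[0.36,0,0.15,0],[0.35,0,0.15,0],[0.36,0,0.15,0]]
[[0.26,0,0.17,0],[0.26,0,0.18,0],[0.26,0,0.17,0],[0.26,0,0.18,0],[0.23,0,0.21,0]]
[[0.22,0,0.21,0],[0.23,0,0.22,0],[0.22,0,0.21,0],[0.2,0,0.23,0],[0.2,0,0.24,0]]
[[0.2,0,0.23,0],[0.23,0,0.3,0],[0.22,0,0.3,0],[0,0,0,0],[0,0,0,0]]
end [0.5    0.0939 0.04  ] 90.0
```

Emit:
apply_moves --pt "0.07 0 -0.77 0" --pt "0.06 -0.01 -0.76 0" --pt "0.07 0 -0.77 0" --pt "0.07 0 -0.77 0" --pt "0.78 0.2 0.06 0"

```text
clock: 42.1
eef_pos: [0.4718, -0.1116, 0.1902]
tool_rot: [0.709, 0.705, 0.002, 0.004]
ft_force: [1.0, -0.1, -2.2]
grip_width: 0.0746
grasp_force: 108.1
```

Emit:
apply_moves --pt "0.78 0.2 0.07 0" --pt "0.78 0.2 0.06 0" --pt "0.78 0.19 0.06 0" --pt "0.79 0.2 0.06 0" --pt "0.78 0.2 0.07 0"

```text
clock: 42.52
eef_pos: [0.4903, -0.0306, 0.1803]
tool_rot: [0.708, 0.706, 0.001, 0.001]
ft_force: [-0.2, -0.1, -1.9]
grip_width: 0.0748
grasp_force: 108.1
```

Emit:
apply_moves --pt "0.78 0.2 0.06 0" --pt "0.78 0.2 0.06 0" --pt "0.06 0 0.66 0" --pt "0.05 0 0.66 0" --pt "0.06 0 0.66 0"

```text
clock: 42.93
eef_pos: [0.4987, 0.0038, 0.1379]
tool_rot: [0.708, 0.706, 0.001, 0.001]
ft_force: [-0.2, -0.4, -2.3]
grip_width: 0.0747
grasp_force: 108.1
```

Emit:
apply_moves --pt "0.06 0 0.66 0" --pt "0.05 0 0.66 0" --pt "0 0 0 0" --pt "0 0 0 0" --pt "0 0 0 0"

```text
clock: 43.35
eef_pos: [0.498, 0.0061, 0.112]
tool_rot: [0.708, 0.706, 0.0, 0.0]
ft_force: [0.2, 0.5, -2.2]
grip_width: 0.0745
grasp_force: 108.0
```

Run:
```python
from h import *
st(); tilt('s31',off=.033)
h=cv2.cvtColor(dict(np.load('pics/s31.npz'))['image'],cv2.COLOR_BGR2HSV).astype(int); c=dict(np.load('pics/s31.npz'))
m=((h[...,2]<130)&((h[...,0]<14)|(h[...,0]>172))&(h[...,1]>60)).astype(np.uint8); n,l,s,ce=cv2.connectedComponentsWithStats(m)
for i in range(1,n):
    q=px(c,*ce[i],.018)
    if s[i,4]>12 and .33<q[0]<.7 and -.47<q[1]<.2: print(s[i].tolist(),q.round(3))
```

```text
t 43.35 p [0.498  0.0061 0.112 ] ax [[0.002, 1.0, 0.001], [1.0, -0.002, -0.0], [-0.0, 0.001, -1.0]] F [ 0.2  0.5 -2.2] w 0.0745 g 108.0 j [ 0.01  0.32 -0.21  1.04 -0.    1.59]
tilt [(np.float64(0.806), 46), (np.float64(0.801), 49), (np.float64(0.743), 52), (np.float64(0.728), 43)]
[145, 202, 9, 13, 91] [ 0.42  -0.311  0.018]
[149, 215, 11, 13, 107] [ 0.47  -0.301  0.018]
[308, 244, 32, 18, 232] [0.653 0.06  0.018]
[261, 255, 31, 15, 149] [ 0.651 -0.053  0.018]
[161, 265, 14, 9, 45] [ 0.617 -0.28   0.018]
```

Both spent stones are in the tub. Now set the pot upright.

Emit:
apply_moves --pt "0 0 0.25 0" --pt "0.35 0 0.15 0" --pt "0.36 0 0.15 0" --pt "0.35 0 0.15 0" --pt "0.36 0 0.15 0"

```text
clock: 43.82
eef_pos: [0.4991, 0.0339, 0.096]
tool_rot: [0.708, 0.706, 0.0, 0.003]
ft_force: [-0.3, -3.4, 5.2]
grip_width: 0.0748
grasp_force: 106.9
```

Emit:
apply_moves --pt "0.26 0 0.17 0" --pt "0.26 0 0.18 0" --pt "0.26 0 0.17 0" --pt "0.26 0 0.18 0" --pt "0.23 0 0.21 0"

```text
clock: 44.23
eef_pos: [0.4988, 0.0605, 0.077]
tool_rot: [0.708, 0.707, 0.001, 0.002]
ft_force: [1.3, -1.9, 4.2]
grip_width: 0.0748
grasp_force: 106.5
```

Run:
```python
from h import *
st(); tilt('s32',off=.033)
```

```text
t 44.23 p [0.4988 0.0605 0.077 ] ax [[0.001, 1.0, 0.004], [1.0, -0.001, -0.001], [-0.001, 0.004, -1.0]] F [ 1.3 -1.9  4.2] w 0.0748 g 106.5 j [ 0.12  0.37 -0.25  0.95 -0.    1.69]
tilt [(np.float64(0.784), 22), (np.float64(0.759), 25), (np.float64(0.747), 19), (np.float64(0.716), 28)]
```

Working; continue to flat.

Emit:
apply_moves --pt "0.22 0 0.21 0" --pt "0.23 0 0.22 0" --pt "0.22 0 0.21 0" --pt "0.2 0 0.23 0" --pt "0.2 0 0.24 0"

```text
clock: 44.7
eef_pos: [0.4978, 0.0823, 0.0535]
tool_rot: [0.707, 0.707, 0.0, 0.0]
ft_force: [1.1, -2.6, 4.4]
grip_width: 0.0748
grasp_force: 104.5
```

Emit:
apply_moves --pt "0.2 0 0.23 0" --pt "0.15 0 0.25 0" --pt "0.1 0 0.25 0" --pt "0 0 0 0" --pt "0 0 0 0"

```text
clock: 45.12
eef_pos: [0.497, 0.0924, 0.0386]
tool_rot: [0.707, 0.707, 0.001, -0.001]
ft_force: [0.6, 0.8, 4.2]
grip_width: 0.0746
grasp_force: 104.4
```

Run:
```python
from h import *
st(); tilt('s33',off=.033)
```

```text
t 45.12 p [0.497  0.0924 0.0386] ax [[0.0, 1.0, -0.001], [1.0, -0.0, 0.002], [0.002, -0.001, -1.0]] F [0.6 0.8 4.2] w 0.0746 g 104.4 j [ 0.18  0.42 -0.28  0.87  0.    1.75]
tilt [(np.float64(0.775), 4), (np.float64(0.771), 1), (np.float64(0.748), -2), (np.float64(0.734), 7)]
```

Emit:
apply_moves --pt "0 0 0.1 0" --pt "0 0 0.1 0" --pt "0 0 0 0" --pt "0 0 0 0" --pt "0 0 0 0"

```text
clock: 45.58
eef_pos: [0.4972, 0.0933, 0.0373]
tool_rot: [0.707, 0.707, 0.002, -0.002]
ft_force: [-4.4, 4.9, 20.8]
grip_width: 0.0748
grasp_force: 106.5
```

Emit:
apply_moves --pt "0 0 0 0" --pt "0 0 0 0" --pt "0 0 0 0" --pt "0 0 0 0" --pt "0 0 0 0" --claw 0

```text
clock: 46.0
eef_pos: [0.4964, 0.091, 0.0342]
tool_rot: [0.708, 0.707, -0.001, -0.001]
ft_force: [0.0, -0.4, -0.1]
grip_width: 0.0854
grasp_force: 0.0
```

Emit:
apply_moves --pt "0 0 -0.4 0" --pt "0 0 -0.6 0" --pt "0 0 -0.9 0" --pt "0 0 -0.9 0" --pt "0 0 -0.9 0"

```text
clock: 46.42
eef_pos: [0.497, 0.091, 0.11]
tool_rot: [0.708, 0.707, -0.0, -0.0]
ft_force: [1.0, 0.5, -0.1]
grip_width: 0.0858
grasp_force: 0.0
```

Emit:
apply_moves --pt "0.3 0 -0.9 0" --pt "0.9 -0.3 -0.5 0" --pt "0.9 -0.3 0 0" --pt "0.9 -0.3 0 0" --pt "0.9 -0.3 0 0"

```text
clock: 46.83
eef_pos: [0.4733, 0.1698, 0.138]
tool_rot: [0.708, 0.706, 0.001, 0.0]
ft_force: [0.0, 0.4, 0.2]
grip_width: 0.0853
grasp_force: 0.0
```

Emit:
apply_moves --pt "0.9 -0.6 0 0" --pt "0.9 -0.6 0 0" --pt "0.6 -0.6 0 0" --pt "0.6 -0.6 0 0" --pt "0.6 -0.6 0 0"

```text
clock: 47.25
eef_pos: [0.4127, 0.2417, 0.1374]
tool_rot: [0.707, 0.707, -0.0, -0.0]
ft_force: [0.0, -0.3, -0.0]
grip_width: 0.0851
grasp_force: 0.0
```

Run:
```python
from h import *
st(); 
c=snap('top','t34'); h=cv2.cvtColor(c['image'],cv2.COLOR_BGR2HSV).astype(int); m=((h[...,1]<110)&(h[...,2]>130)&(h[...,0]<40)).astype(np.uint8)
n,l,s,ce=cv2.connectedComponentsWithStats(m)
for i in range(1,n):
    q=px(c,*ce[i],.075)
    if s[i,4]>150 and .4<q[0]<.72 and -.17<q[1]<.2:
        cn,_=cv2.findContours((l==i).astype(np.uint8),0,2); b=cv2.boxPoints(cv2.minAreaRect(cn[0])); print(s[i].tolist(),q.round(3),[px(c,*k,.075)[:2].round(4).tolist() for k in b])
stones('t35')
cv2.imwrite('pics/m34.png',np.hstack([cv2.resize(c['image'][120:320,80:360],(420,300)),cv2.resize(bot.camera('scene')['image'][130:300,200:460],(380,300))]))
```

```text
t 47.25 p [0.4127 0.2417 0.1374] ax [[0.001, 1.0, -0.0], [1.0, -0.001, 0.0], [0.0, -0.0, -1.0]] F [ 0.  -0.3 -0. ] w 0.0851 g 0.0 j [ 0.53  0.26 -0.22  1.09  0.    2.1 ]
[235, 207, 69, 52, 2262] [0.492 0.02  0.075] [[0.4378, 0.1051], [0.5572, 0.1072], [0.5572, -0.0549], [0.4379, -0.0542]]
used [391, 145, 22, 23, 170] [ 0.7051 -0.2982]
used [267, 160, 9, 11, 70] [0.6746 0.0282]
used [297, 164, 24, 12, 101] [ 0.6633 -0.0664]
used [118, 212, 24, 38, 120] [0.5042 0.3729]
used [399, 246, 10, 8, 68] [ 0.4711 -0.301 ]
used [404, 266, 9, 9, 66] [ 0.4213 -0.3103]
fresh [404, 144, 12, 11, 31] [ 0.7199 -0.3149]
fresh [191, 186, 9, 14, 31] [0.5954 0.2116]
fresh [153, 188, 24, 9, 117] [0.5963 0.2919]
fresh [191, 188, 4, 9, 14] [0.5983 0.2197]
fresh [204, 188, 27, 10, 123] [0.5987 0.1573]
fresh [52, 203, 154, 217, 17147] [0.2647 0.3737]
fresh [256, 213, 37, 42, 555] [0.4857 0.0302]
fresh [236, 216, 19, 21, 85] [0.527  0.0898]
fresh [136, 228, 24, 28, 263] [0.4671 0.322 ]
fresh [239, 228, 1, 15, 15] [0.4949 0.1011]
fresh [235, 238, 4, 10, 18] [0.4743 0.108 ]
fresh [247, 248, 7, 8, 14] [0.4582 0.0698]
fresh [268, 257, 14, 1, 14] [0.4436 0.013 ]
fresh [146, 258, 12, 3, 26] [0.4301 0.3107]
```

```bash
cat > fs.py <<'E'
from h import *
def rects(c,z=.0285,amin=50):
    im=cv2.resize(c['image'],None,fx=4,fy=4,interpolation=cv2.INTER_CUBIC); h=cv2.cvtColor(im,cv2.COLOR_BGR2HSV).astype(int)
    m=((h[...,2]>165)&(h[...,0]>6)&(h[...,0]<30)&(h[...,1]>30)&(h[...,1]<150)).astype(np.uint8)
    n,l,s,ce=cv2.connectedComponentsWithStats(m)
    for i in range(1,n):
        cn,_=cv2.findContours((l==i).astype(np.uint8),0,2); k=max(cn,key=cv2.contourArea); r=cv2.minAreaRect(k)
        q=px(c,(r[0][0]-1.5)/4,(r[0][1]-1.5)/4,z)
        if s[i,4]>amin*16 and s[i,4]<16*5000 and .28<q[0]<.52 and .18<q[1]<.46:
            b=cv2.boxPoints(r)/4; w=[px(c,*p,z)[:2] for p in b]; e=w[1]-w[0]
            print(q[:2].round(4),'size',np.linalg.norm(e).round(4),np.linalg.norm(w[2]-w[1]).round(4),'ang',round(np.degrees(np.arctan2(e[1],e[0]))%90,0))
E
python3 - <<'E'
from fs import *
for f in ('top0','t16','t24'): print(f); rects(dict(np.load('pics/%s.npz'%f)))
E
```

```text
top0
[0.4478 0.3854] size 0.0295 0.0305 ang 35.0
[0.4403 0.3204] size 0.0303 0.0295 ang 41.0
[0.3729 0.3929] size 0.0299 0.0288 ang 16.0
[0.3686 0.3226] size 0.0301 0.0313 ang 26.0
t16
[0.4401 0.3206] size 0.0291 0.0278 ang 41.0
[0.4242 0.3816] size 0.0287 0.0287 ang 22.0
[0.3725 0.3933] size 0.0278 0.0275 ang 16.0
[0.3681 0.3229] size 0.0279 0.0298 ang 25.0
t24
[0.4401 0.3205] size 0.029 0.028 ang 42.0
[0.4241 0.3816] size 0.0288 0.0289 ang 24.0
[0.3725 0.3934] size 0.0277 0.0277 ang 15.0
[0.368 0.323] size 0.0287 0.0296 ang 24.0
```

Run:
```python
from h import *
plan([(.440,.3215,.10,132,.018),(.440,.3215,.017,132,.017)])
```

```text
[[0.57,0.19,0.27,-0.1],[0.55,0.26,0.27,-0.1],[0.51,0.31,0.26,-0.1],[0.49,0.36,0.27,-0.1],[0.44,0.41,0.27,-0.1]]
[[0.4,0.45,0.27,-0.1],[0.34,0.49,0.26,-0.1],[0,0,0.83,0],[0,0,0.83,0],[0,0,0.83,0]]
[[0,0,0.83,0],[0,0,0.83,0],[0,0,0,0],[0,0,0,0],[0,0,0,0]]
end [0.44   0.3214 0.0171] 132.1
```

Emit:
apply_moves --pt "0.57 0.19 0.27 -0.1" --pt "0.55 0.26 0.27 -0.1" --pt "0.51 0.31 0.26 -0.1" --pt "0.49 0.36 0.27 -0.1" --pt "0.44 0.41 0.27 -0.1" --claw 0.5

```text
clock: 47.82
eef_pos: [0.4341, 0.298, 0.1103]
tool_rot: [0.499, 0.867, 0.0, 0.0]
ft_force: [-0.7, -0.5, -0.7]
grip_width: 0.0427
grasp_force: 0.0
```

Emit:
apply_moves --pt "0.4 0.45 0.27 -0.1" --pt "0.34 0.49 0.26 -0.1" --pt "0 0 0.83 0" --pt "0 0 0.83 0" --pt "0 0 0.83 0"

```text
clock: 48.23
eef_pos: [0.4419, 0.3206, 0.0495]
tool_rot: [0.408, 0.913, 0.0, 0.0]
ft_force: [0.3, -0.7, -0.5]
grip_width: 0.0428
grasp_force: 0.0
```

Emit:
apply_moves --pt "0 0 0.8 0" --pt "0 0 0.6 0" --pt "0 0 0.25 0" --pt "0 0 0 0" --pt "0 0 0 0"

```text
clock: 48.65
eef_pos: [0.4413, 0.3206, 0.0171]
tool_rot: [0.408, 0.913, 0.0, 0.0]
ft_force: [1.1, 0.3, 0.9]
grip_width: 0.0426
grasp_force: 0.0
```

Emit:
apply_moves --pt "0 0 0 0" --pt "0 0 0 0" --pt "0 0 0 0" --pt "0 0 0 0" --pt "0 0 0 0" --claw 1

```text
clock: 49.07
eef_pos: [0.4418, 0.3214, 0.0183]
tool_rot: [0.407, 0.913, 0.001, 0.001]
ft_force: [0.3, -1.5, 5.9]
grip_width: 0.0221
grasp_force: 60.6
```

Run:
```python
from h import *
st()
plan([(.44,.3215,.10,132,.018),(.4975,.0175,.13,90,.0195),(.4975,.0175,.055,90,.015)])
```

```text
t 49.07 p [0.4418 0.3214 0.0183] ax [[-0.668, 0.744, 0.003], [0.744, 0.668, 0.001], [-0.001, 0.003, -1.0]] F [ 0.3 -1.5  5.9] w 0.0221 g 60.6 j [ 0.63  0.51 -0.19  0.87 -0.    1.47]
[[0.01,-0.01,-0.82,0],[0.02,-0.02,-0.81,0],[0.01,-0.01,-0.82,0],[0.01,-0.01,-0.82,0],[0.01,-0.01,-0.82,0]]
[[-0.83,-0.5,-0.09,0.04],[-0.84,-0.47,-0.1,0.05],[-0.87,-0.42,-0.09,0.04],[-0.89,-0.38,-0.09,0.04],[-0.9,-0.35,-0.1,0.05]]
[[-0.92,-0.3,-0.09,0.04],[-0.93,-0.26,-0.09,0.05],[-0.95,-0.21,-0.1,0.04],[-0.95,-0.17,-0.09,0.04],[-0.96,-0.14,-0.1,0.05]]
[[-0.96,-0.08,-0.09,0.04],[-0.96,-0.04,-0.09,0.04],[-0.97,0,-0.1,0.05],[-0.97,0.05,-0.09,0.04],[-0.96,0.09,-0.09,0.05]]
[[-0.96,0.14,-0.1,0.04],[0,0,0.75,0],[0,0,0.75,0],[0,0,0.75,0],[0,0,0.75,0]]
[[0,0,0.75,0],[0,0,0,0],[0,0,0,0],[0,0,0,0],[0,0,0,0]]
end [0.4975 0.0174 0.0551] 89.9
```

Emit:
apply_moves --pt "0.01 -0.01 -0.82 0" --pt "0.02 -0.02 -0.81 0" --pt "0.01 -0.01 -0.82 0" --pt "0.01 -0.01 -0.82 0" --pt "0.01 -0.01 -0.82 0"

```text
clock: 49.48
eef_pos: [0.4387, 0.3208, 0.0993]
tool_rot: [0.407, 0.913, -0.0, -0.0]
ft_force: [0.2, 0.2, 0.2]
grip_width: 0.0219
grasp_force: 59.9
```

Emit:
apply_moves --pt "-0.83 -0.5 -0.09 0.04" --pt "-0.84 -0.47 -0.1 0.05" --pt "-0.87 -0.42 -0.09 0.04" --pt "-0.89 -0.38 -0.09 0.04" --pt "-0.9 -0.35 -0.1 0.05"

```text
clock: 49.9
eef_pos: [0.4568, 0.2252, 0.1081]
tool_rot: [0.51, 0.86, -0.0, -0.0]
ft_force: [0.8, -0.8, -0.6]
grip_width: 0.0217
grasp_force: 59.9
```

```bash
cat >> h.py <<'E'
def potxy(f):
    c=snap('scene',f); h=cv2.cvtColor(c['image'],cv2.COLOR_BGR2HSV).astype(int); m=((h[...,1]<110)&(h[...,2]>110)&(h[...,0]<40)).astype(np.uint8)
    n,l,s,ce=cv2.connectedComponentsWithStats(m)
    for i in range(1,n):
        if s[i,4]>700:
            q=px(c,*ce[i],.05)
            if .4<q[0]<.65 and -.15<q[1]<.16: print('pot blob',s[i].tolist(),q.round(3))
E
python3 - <<'E'
from h import *
st(); potxy('p1')
E
```

```text
t 49.9 p [0.4568 0.2252 0.1081] ax [[-0.479, 0.878, -0.0], [0.878, 0.479, -0.0], [0.0, -0.0, -1.0]] F [ 0.8 -0.8 -0.6] w 0.0217 g 59.9 j [ 0.46  0.35 -0.18  1.04  0.    1.53]
pot blob [256, 174, 75, 51, 2369] [0.488 0.022 0.05 ]
```

Emit:
apply_moves --pt "-0.92 -0.3 -0.09 0.04" --pt "-0.93 -0.26 -0.09 0.05" --pt "-0.95 -0.21 -0.1 0.04" --pt "-0.95 -0.17 -0.09 0.04" --pt "-0.96 -0.14 -0.1 0.05"

```text
clock: 50.37
eef_pos: [0.4748, 0.1301, 0.1175]
tool_rot: [0.606, 0.796, -0.0, -0.0]
ft_force: [-0.1, 0.3, -0.3]
grip_width: 0.0222
grasp_force: 59.9
```

Emit:
apply_moves --pt "-0.96 -0.08 -0.09 0.04" --pt "-0.96 -0.04 -0.09 0.04" --pt "-0.97 0 -0.1 0.05" --pt "-0.97 0.05 -0.09 0.04" --pt "-0.96 0.09 -0.09 0.05"

```text
clock: 50.78
eef_pos: [0.4928, 0.0352, 0.1268]
tool_rot: [0.693, 0.721, 0.0, -0.0]
ft_force: [-0.1, -0.3, -0.7]
grip_width: 0.0221
grasp_force: 59.9
```

Emit:
apply_moves --pt "-0.96 0.14 -0.1 0.04" --pt "0 0 0.75 0" --pt "0 0 0.75 0" --pt "0 0 0.75 0" --pt "0 0 0.75 0"

```text
clock: 51.2
eef_pos: [0.4965, 0.0168, 0.0682]
tool_rot: [0.708, 0.707, 0.0, 0.0]
ft_force: [-0.9, -0.6, -0.2]
grip_width: 0.0221
grasp_force: 59.9
```

Emit:
apply_moves --pt "0 0 0.75 0" --pt "0 0 0 0" --pt "0 0 0 0" --pt "0 0 0 0" --pt "0 0 0 0"

```text
clock: 51.62
eef_pos: [0.4974, 0.017, 0.0548]
tool_rot: [0.707, 0.707, 0.001, 0.001]
ft_force: [1.1, 0.3, -1.2]
grip_width: 0.0223
grasp_force: 59.9
```

Emit:
apply_moves --pt "0 0 0 0" --pt "0 0 0 0" --pt "0 0 0 0" --pt "0 0 0 0" --pt "0 0 0 0" --claw 0.6

```text
clock: 52.03
eef_pos: [0.4966, 0.0169, 0.0539]
tool_rot: [0.707, 0.707, 0.0, 0.0]
ft_force: [-1.2, -0.0, -0.6]
grip_width: 0.0342
grasp_force: 0.0
```

Emit:
apply_moves --pt "0 0 -0.5 0" --pt "0 0 -0.8 0" --pt "0 0 -0.8 0" --pt "0 0 -0.8 0" --pt "0 0 -0.8 0"

```text
clock: 52.45
eef_pos: [0.4965, 0.0168, 0.1292]
tool_rot: [0.707, 0.707, 0.0, 0.0]
ft_force: [-0.5, -0.2, -0.3]
grip_width: 0.0339
grasp_force: 0.0
```

Run:
```python
from fs import *
st(); potxy('p2'); rects(snap('top','tp2'))
plan([(.424,.3825,.11,113,.0195),(.424,.3825,.017,113,.017)])
```

```text
t 52.45 p [0.4965 0.0168 0.1292] ax [[0.001, 1.0, 0.0], [1.0, -0.001, -0.0], [-0.0, 0.0, -1.0]] F [-0.5 -0.2 -0.3] w 0.0339 g 0.0 j [ 0.03  0.3  -0.19  1.08 -0.    1.61]
pot blob [256, 169, 74, 56, 2328] [0.489 0.021 0.05 ]
[[0.91,-0.19,0.05,-0.02],[0.92,-0.17,0.06,-0.02],[0.92,-0.15,0.05,-0.02],[0.93,-0.13,0.05,-0.02],[0.92,-0.11,0.05,-0.02]]
[[0.93,-0.09,0.06,-0.02],[0.93,-0.07,0.05,-0.01],[0.93,-0.06,0.05,-0.02],[0.93,-0.04,0.05,-0.02],[0.94,-0.03,0.06,-0.02]]
[[0.93,0,0.05,-0.02],[0.93,0.01,0.05,-0.02],[0.93,0.04,0.06,-0.02],[0.93,0.05,0.05,-0.02],[0.93,0.08,0.05,-0.02]]
[[0.93,0.09,0.05,-0.02],[0.93,0.12,0.06,-0.02],[0.92,0.13,0.05,-0.02],[0.92,0.15,0.05,-0.02],[0.92,0.17,0.06,-0.01]]
[[0,0,0.77,0],[0,0,0.78,0],[0,0,0.77,0],[0,0,0.78,0],[0,0,0.77,0]]
[[0,0,0.78,0],[0,0,0,0],[0,0,0,0],[0,0,0,0],[0,0,0,0]]
end [0.4239 0.3825 0.0169] 112.7
```

Run:
```python
from fs import *
c=dict(np.load('pics/tp2.npz'))
for P in [(.4401,.3205),(.4241,.3816),(.3725,.3934),(.368,.323)]:
    u,v=map(int,proj(c,[*P,.0285])); print(u,v,c['image'][v,u],cv2.cvtColor(c['image'][v-1:v+2,u-1:u+2],cv2.COLOR_BGR2HSV)[1,1])
cc=dict(np.load('pics/p2.npz'))
for P in [(.4401,.3205),(.4241,.3816),(.3725,.3934),(.368,.323)]:
    u,v=map(int,proj(cc,[*P,.0285])); print(u,v,cc['image'][v,u])
```

```text
147 255 [65 69 70] [24 18 70]
121 260 [ 83 117 138] [ 19 102 138]
115 282 [ 81 111 130] [ 18  96 130]
144 285 [ 91 119 148] [ 15  98 148]
396 173 [90 95 97]
416 166 [125 159 183]
412 153 [111 139 161]
387 156 [127 156 185]
```

```bash
sed -i 's/(h\[...,2\]>165)&(h\[...,0\]>6)&(h\[...,0\]<30)&(h\[...,1\]>30)/(h[...,2]>100)\&(h[...,0]>6)\&(h[...,0]<30)\&(h[...,1]>50)/' fs.py
python3 - <<'E'
from fs import *
rects(dict(np.load('pics/tp2.npz')))
E
```

```text
[0.4239 0.383 ] size 0.0294 0.0272 ang 18.0
[0.3717 0.3956] size 0.0227 0.0261 ang 16.0
[0.367  0.3242] size 0.0255 0.0282 ang 21.0
```

Emit:
apply_moves --pt "0.91 -0.19 0.05 -0.02" --pt "0.92 -0.17 0.06 -0.02" --pt "0.92 -0.15 0.05 -0.02" --pt "0.93 -0.13 0.05 -0.02" --pt "0.92 -0.11 0.05 -0.02" --claw 0.5

```text
clock: 52.97
eef_pos: [0.4771, 0.1088, 0.122]
tool_rot: [0.669, 0.743, -0.0, -0.0]
ft_force: [0.1, 0.0, -0.6]
grip_width: 0.0427
grasp_force: 0.0
```

Emit:
apply_moves --pt "0.93 -0.09 0.06 -0.02" --pt "0.93 -0.07 0.05 -0.01" --pt "0.93 -0.06 0.05 -0.02" --pt "0.93 -0.04 0.05 -0.02" --pt "0.94 -0.03 0.06 -0.02"

```text
clock: 53.38
eef_pos: [0.4584, 0.2004, 0.1166]
tool_rot: [0.633, 0.774, -0.0, -0.0]
ft_force: [0.3, 0.8, 0.3]
grip_width: 0.0427
grasp_force: 0.0
```

Emit:
apply_moves --pt "0.93 0 0.05 -0.02" --pt "0.93 0.01 0.05 -0.02" --pt "0.93 0.04 0.06 -0.02" --pt "0.93 0.05 0.05 -0.02" --pt "0.93 0.08 0.05 -0.02"

```text
clock: 53.8
eef_pos: [0.4397, 0.2916, 0.1113]
tool_rot: [0.592, 0.806, -0.001, -0.0]
ft_force: [-1.0, -0.0, -0.1]
grip_width: 0.0427
grasp_force: 0.0
```

Emit:
apply_moves --pt "0.93 0.09 0.05 -0.02" --pt "0.93 0.12 0.06 -0.02" --pt "0.92 0.13 0.05 -0.02" --pt "0.92 0.15 0.05 -0.02" --pt "0.92 0.17 0.06 -0.01"

```text
clock: 54.22
eef_pos: [0.421, 0.383, 0.1059]
tool_rot: [0.553, 0.833, -0.001, -0.0]
ft_force: [0.3, 0.3, -0.8]
grip_width: 0.0426
grasp_force: 0.0
```

Now down on stone B, then carry to the pot.

Emit:
apply_moves --pt "0 0 0.77 0" --pt "0 0 0.78 0" --pt "0 0 0.77 0" --pt "0 0 0.78 0" --pt "0 0 0.77 0"

```text
clock: 54.63
eef_pos: [0.4211, 0.3821, 0.0278]
tool_rot: [0.554, 0.833, -0.001, -0.0]
ft_force: [0.3, 0.2, -0.1]
grip_width: 0.0425
grasp_force: 0.0
```

Emit:
apply_moves --pt "0 0 0.5 0" --pt "0 0 0.28 0" --pt "0 0 0 0" --pt "0 0 0 0" --pt "0 0 0 0"

```text
clock: 55.05
eef_pos: [0.4219, 0.3827, 0.0138]
tool_rot: [0.554, 0.833, 0.0, 0.0]
ft_force: [0.5, 0.8, 0.2]
grip_width: 0.0428
grasp_force: 0.0
```

Emit:
apply_moves --pt "0 0 0 0" --pt "0 0 0 0" --pt "0 0 0 0" --pt "0 0 0 0" --pt "0 0 0 0" --claw 1

```text
clock: 55.47
eef_pos: [0.4228, 0.3831, 0.0153]
tool_rot: [0.554, 0.833, 0.001, 0.001]
ft_force: [-0.6, -1.5, 8.2]
grip_width: 0.0243
grasp_force: 62.1
```

Run:
```python
from h import *
st()
plan([(.424,.383,.10,113,.018),(.4975,-.0105,.13,90,.0195),(.4975,-.0105,.055,90,.015)])
```

```text
t 55.47 p [0.4228 0.3831 0.0153] ax [[-0.386, 0.922, 0.003], [0.922, 0.386, 0.002], [0.001, 0.003, -1.0]] F [-0.6 -1.5  8.2] w 0.0243 g 62.1 j [ 0.74  0.55 -0.12  0.89 -0.    1.91]
[[-0.01,0.01,-0.85,0],[0,0.01,-0.84,0],[-0.01,0.01,-0.85,0],[0,0.02,-0.85,0],[-0.01,0.01,-0.85,0]]
[[-0.93,-0.2,-0.07,0.02],[-0.94,-0.18,-0.07,0.02],[-0.94,-0.16,-0.07,0.01],[-0.94,-0.16,-0.07,0.02],[-0.94,-0.13,-0.08,0.02]]
[[-0.95,-0.11,-0.07,0.02],[-0.95,-0.09,-0.07,0.02],[-0.95,-0.07,-0.07,0.01],[-0.95,-0.07,-0.07,0.02],[-0.95,-0.04,-0.07,0.02]]
[[-0.95,-0.02,-0.07,0.02],[-0.96,-0.01,-0.07,0.02],[-0.95,0.02,-0.08,0.01],[-0.95,0.03,-0.07,0.02],[-0.95,0.05,-0.07,0.02]]
[[-0.95,0.06,-0.07,0.02],[-0.95,0.09,-0.07,0.02],[-0.95,0.11,-0.07,0.01],[-0.94,0.11,-0.07,0.02],[-0.95,0.14,-0.07,0.02]]
[[-0.94,0.16,-0.08,0.02],[0,0,0.75,0],[0,0,0.75,0],[0,0,0.75,0],[0,0,0.75,0]]
[[0,0,0.75,0],[0,0,0,0],[0,0,0,0],[0,0,0,0],[0,0,0,0]]
end [ 0.4976 -0.0105  0.0551] 89.9
```

Emit:
apply_moves --pt "-0.01 0.01 -0.85 0" --pt "0 0.01 -0.84 0" --pt "-0.01 0.01 -0.85 0" --pt "0 0.02 -0.85 0" --pt "-0.01 0.01 -0.85 0"

```text
clock: 55.88
eef_pos: [0.4231, 0.3824, 0.0992]
tool_rot: [0.554, 0.833, 0.0, 0.0]
ft_force: [0.4, -0.2, -0.0]
grip_width: 0.0242
grasp_force: 60.9
```

Emit:
apply_moves --pt "-0.93 -0.2 -0.07 0.02" --pt "-0.94 -0.18 -0.07 0.02" --pt "-0.94 -0.16 -0.07 0.01" --pt "-0.94 -0.16 -0.07 0.02" --pt "-0.94 -0.13 -0.08 0.02"

```text
clock: 56.3
eef_pos: [0.4406, 0.2879, 0.1058]
tool_rot: [0.593, 0.805, 0.0, 0.0]
ft_force: [-0.0, 0.1, -1.3]
grip_width: 0.024
grasp_force: 60.9
```

Emit:
apply_moves --pt "-0.95 -0.11 -0.07 0.02" --pt "-0.95 -0.09 -0.07 0.02" --pt "-0.95 -0.07 -0.07 0.01" --pt "-0.95 -0.07 -0.07 0.02" --pt "-0.95 -0.04 -0.07 0.02"

```text
clock: 56.72
eef_pos: [0.4582, 0.1941, 0.1128]
tool_rot: [0.63, 0.777, 0.0, 0.0]
ft_force: [-0.3, -1.4, -0.5]
grip_width: 0.0243
grasp_force: 60.9
```

Emit:
apply_moves --pt "-0.95 -0.02 -0.07 0.02" --pt "-0.96 -0.01 -0.07 0.02" --pt "-0.95 0.02 -0.08 0.01" --pt "-0.95 0.03 -0.07 0.02" --pt "-0.95 0.05 -0.07 0.02"

```text
clock: 57.13
eef_pos: [0.4758, 0.1005, 0.12]
tool_rot: [0.666, 0.746, 0.0, 0.0]
ft_force: [0.8, -0.7, 0.0]
grip_width: 0.0238
grasp_force: 60.9
```

Emit:
apply_moves --pt "-0.95 0.06 -0.07 0.02" --pt "-0.95 0.09 -0.07 0.02" --pt "-0.95 0.11 -0.07 0.01" --pt "-0.94 0.11 -0.07 0.02" --pt "-0.95 0.14 -0.07 0.02"

```text
clock: 57.55
eef_pos: [0.4932, 0.0066, 0.127]
tool_rot: [0.7, 0.714, 0.0, 0.0]
ft_force: [-1.0, 0.2, -0.0]
grip_width: 0.0243
grasp_force: 60.9
```

Emit:
apply_moves --pt "-0.94 0.16 -0.08 0.02" --pt "0 0 0.75 0" --pt "0 0 0.75 0" --pt "0 0 0.75 0" --pt "0 0 0.75 0"

```text
clock: 57.97
eef_pos: [0.4969, -0.0115, 0.068]
tool_rot: [0.708, 0.707, 0.0, 0.0]
ft_force: [0.2, -0.7, -0.8]
grip_width: 0.0242
grasp_force: 60.9
```

Emit:
apply_moves --pt "0 0 0.75 0" --pt "0 0 0 0" --pt "0 0 0 0" --pt "0 0 0 0" --pt "0 0 0 0"

```text
clock: 58.38
eef_pos: [0.4976, -0.0112, 0.0545]
tool_rot: [0.707, 0.707, 0.001, 0.001]
ft_force: [-0.6, -0.1, -0.4]
grip_width: 0.0243
grasp_force: 60.9
```

Emit:
apply_moves --pt "0 0 0 0" --pt "0 0 0 0" --pt "0 0 0 0" --pt "0 0 0 0" --pt "0 0 0 0" --claw 0.6

```text
clock: 58.8
eef_pos: [0.4966, -0.0111, 0.0535]
tool_rot: [0.707, 0.707, 0.0, 0.0]
ft_force: [-0.1, 0.4, -0.1]
grip_width: 0.0343
grasp_force: 0.0
```

Emit:
apply_moves --pt "0 0 -0.5 0" --pt "0 0 -0.8 0" --pt "0 0 -0.8 0" --pt "0 0 -0.8 0" --pt "0 0 -0.8 0"

```text
clock: 59.22
eef_pos: [0.4965, -0.0112, 0.1288]
tool_rot: [0.707, 0.707, 0.0, 0.0]
ft_force: [-0.6, -0.0, -0.2]
grip_width: 0.0342
grasp_force: 0.0
```

Run:
```python
from fs import *
st(); potxy('p3'); rects(snap('top','tp3'))
plan([(.3718,.395,.11,106,.0195),(.3718,.395,.016,106,.017)])
```

```text
t 59.22 p [ 0.4965 -0.0112  0.1288] ax [[0.001, 1.0, 0.0], [1.0, -0.001, -0.0], [-0.0, 0.0, -1.0]] F [-0.6 -0.  -0.2] w 0.0342 g 0.0 j [-0.02  0.3  -0.19  1.08  0.    1.55]
pot blob [256, 173, 75, 52, 2329] [0.489 0.021 0.05 ]
[0.372  0.3935] size 0.031 0.0302 ang 13.0
[0.3675 0.3238] size 0.0254 0.0279 ang 24.0
[[0.92,-0.29,0.05,-0.01],[0.93,-0.28,0.04,-0.01],[0.93,-0.27,0.05,-0.02],[0.93,-0.25,0.05,-0.01],[0.94,-0.24,0.05,-0.01]]
[[0.94,-0.23,0.04,-0.01],[0.94,-0.22,0.05,-0.02],[0.95,-0.21,0.05,-0.01],[0.94,-0.19,0.04,-0.01],[0.95,-0.18,0.05,-0.01]]
[[0.96,-0.17,0.05,-0.01],[0.95,-0.16,0.04,-0.02],[0.96,-0.14,0.05,-0.01],[0.95,-0.14,0.05,-0.01],[0.96,-0.12,0.05,-0.01]]
[[0.96,-0.11,0.04,-0.01],[0.97,-0.1,0.05,-0.02],[0.96,-0.08,0.05,-0.01],[0.97,-0.07,0.04,-0.01],[0.96,-0.06,0.05,-0.01]]
[[0.97,-0.05,0.05,-0.02],[0.96,-0.04,0.05,-0.01],[0,0,0.78,0],[0,0,0.79,0],[0,0,0.78,0]]
[[0,0,0.78,0],[0,0,0.78,0],[0,0,0.79,0],[0,0,0,0],[0,0,0,0]]
end [0.3717 0.3949 0.0159] 106.1
```

Emit:
apply_moves --pt "0.92 -0.29 0.05 -0.01" --pt "0.93 -0.28 0.04 -0.01" --pt "0.93 -0.27 0.05 -0.02" --pt "0.93 -0.25 0.05 -0.01" --pt "0.94 -0.24 0.05 -0.01" --claw 0.5

```text
clock: 59.73
eef_pos: [0.4669, 0.0818, 0.122]
tool_rot: [0.685, 0.729, -0.0, -0.0]
ft_force: [-0.6, 0.1, 0.9]
grip_width: 0.0427
grasp_force: 0.0
```

Emit:
apply_moves --pt "0.94 -0.23 0.04 -0.01" --pt "0.94 -0.22 0.05 -0.02" --pt "0.95 -0.21 0.05 -0.01" --pt "0.94 -0.19 0.04 -0.01" --pt "0.95 -0.18 0.05 -0.01"

```text
clock: 60.15
eef_pos: [0.438, 0.1741, 0.1175]
tool_rot: [0.661, 0.75, -0.0, -0.0]
ft_force: [0.4, -0.5, -0.0]
grip_width: 0.0425
grasp_force: 0.0
```

Emit:
apply_moves --pt "0.96 -0.17 0.05 -0.01" --pt "0.95 -0.16 0.04 -0.02" --pt "0.96 -0.14 0.05 -0.01" --pt "0.95 -0.14 0.05 -0.01" --pt "0.96 -0.12 0.05 -0.01"

```text
clock: 60.57
eef_pos: [0.4091, 0.2663, 0.1126]
tool_rot: [0.638, 0.77, -0.0, -0.0]
ft_force: [0.4, -0.5, -0.1]
grip_width: 0.0426
grasp_force: 0.0
```

Emit:
apply_moves --pt "0.96 -0.11 0.04 -0.01" --pt "0.97 -0.1 0.05 -0.02" --pt "0.96 -0.08 0.05 -0.01" --pt "0.97 -0.07 0.04 -0.01" --pt "0.96 -0.06 0.05 -0.01"

```text
clock: 60.98
eef_pos: [0.3804, 0.3587, 0.108]
tool_rot: [0.613, 0.79, -0.0, -0.0]
ft_force: [0.6, -0.2, 0.4]
grip_width: 0.0427
grasp_force: 0.0
```

Emit:
apply_moves --pt "0.97 -0.05 0.05 -0.02" --pt "0.96 -0.04 0.05 -0.01" --pt "0 0 0.78 0" --pt "0 0 0.79 0" --pt "0 0 0.78 0"

```text
clock: 61.4
eef_pos: [0.369, 0.3953, 0.0586]
tool_rot: [0.6, 0.8, -0.0, 0.0]
ft_force: [-0.5, -1.2, -0.9]
grip_width: 0.0425
grasp_force: 0.0
```

Emit:
apply_moves --pt "0 0 0.78 0" --pt "0 0 0.7 0" --pt "0 0 0.7 0" --pt "0 0 0 0" --pt "0 0 0 0"

```text
clock: 61.82
eef_pos: [0.3686, 0.394, 0.0149]
tool_rot: [0.601, 0.799, -0.001, -0.0]
ft_force: [0.3, 0.3, 1.1]
grip_width: 0.0429
grasp_force: 0.0
```

Emit:
apply_moves --pt "0 0 0 0" --pt "0 0 0 0" --pt "0 0 0 0" --pt "0 0 0 0" --pt "0 0 0 0" --claw 1

```text
clock: 62.23
eef_pos: [0.3701, 0.3956, 0.017]
tool_rot: [0.601, 0.799, 0.001, 0.0]
ft_force: [-0.1, 0.1, 4.8]
grip_width: 0.0241
grasp_force: 60.4
```

Run:
```python
from h import *
st()
plan([(.372,.395,.10,106,.018),(.4975,.0175,.135,90,.0195),(.4975,.0175,.065,90,.015)])
```

```text
t 62.23 p [0.3701 0.3956 0.017 ] ax [[-0.278, 0.961, 0.002], [0.961, 0.278, 0.002], [0.001, 0.002, -1.0]] F [-0.1  0.1  4.8] w 0.0241 g 60.4 j [ 0.82  0.51 -0.21  0.86  0.    2.11]
[[-0.01,0.02,-0.83,0],[-0.01,0.01,-0.83,0],[-0.01,0.02,-0.83,0],[-0.02,0.02,-0.83,0],[-0.01,0.01,-0.83,0]]
[[-0.95,0.04,-0.08,0.01],[-0.94,0.04,-0.09,0.02],[-0.95,0.07,-0.08,0.01],[-0.94,0.08,-0.08,0.01],[-0.94,0.09,-0.09,0.01]]
[[-0.95,0.09,-0.08,0.02],[-0.94,0.12,-0.08,0.01],[-0.93,0.13,-0.09,0.01],[-0.94,0.13,-0.08,0.02],[-0.94,0.16,-0.08,0.01]]
[[-0.93,0.16,-0.09,0.01],[-0.93,0.18,-0.08,0.01],[-0.93,0.18,-0.08,0.02],[-0.92,0.21,-0.09,0.01],[-0.92,0.21,-0.08,0.01]]
[[-0.93,0.23,-0.08,0.01],[-0.91,0.23,-0.09,0.02],[-0.92,0.25,-0.08,0.01],[-0.91,0.26,-0.08,0.01],[-0.9,0.27,-0.09,0.02]]
[[-0.9,0.3,-0.08,0.01],[0,0,0.7,0],[0,0,0.7,0],[0,0,0.7,0],[0,0,0.7,0]]
[[0,0,0.7,0],[0,0,0,0],[0,0,0,0],[0,0,0,0],[0,0,0,0]]
end [0.4976 0.0176 0.065 ] 89.9
```

Emit:
apply_moves --pt "-0.01 0.02 -0.83 0" --pt "-0.01 0.01 -0.83 0" --pt "-0.01 0.02 -0.83 0" --pt "-0.02 0.02 -0.83 0" --pt "-0.01 0.01 -0.83 0"

```text
clock: 62.65
eef_pos: [0.3711, 0.3941, 0.0996]
tool_rot: [0.601, 0.799, -0.0, -0.0]
ft_force: [0.6, -0.7, 0.4]
grip_width: 0.0245
grasp_force: 59.9
```

Emit:
apply_moves --pt "-0.95 0.04 -0.08 0.01" --pt "-0.94 0.04 -0.09 0.02" --pt "-0.95 0.07 -0.08 0.01" --pt "-0.94 0.08 -0.08 0.01" --pt "-0.94 0.09 -0.09 0.01"

```text
clock: 63.07
eef_pos: [0.4012, 0.3036, 0.1074]
tool_rot: [0.626, 0.78, -0.0, 0.0]
ft_force: [0.3, -0.1, -0.0]
grip_width: 0.0242
grasp_force: 59.9
```

Emit:
apply_moves --pt "-0.95 0.09 -0.08 0.02" --pt "-0.94 0.12 -0.08 0.01" --pt "-0.93 0.13 -0.09 0.01" --pt "-0.94 0.13 -0.08 0.02" --pt "-0.94 0.16 -0.08 0.01"

```text
clock: 63.48
eef_pos: [0.4312, 0.2135, 0.1156]
tool_rot: [0.654, 0.756, 0.0, 0.0]
ft_force: [0.5, 0.1, 0.0]
grip_width: 0.0243
grasp_force: 59.9
```

Emit:
apply_moves --pt "-0.93 0.16 -0.09 0.01" --pt "-0.93 0.18 -0.08 0.01" --pt "-0.93 0.18 -0.08 0.02" --pt "-0.92 0.21 -0.09 0.01" --pt "-0.92 0.21 -0.08 0.01"

```text
clock: 63.9
eef_pos: [0.461, 0.1238, 0.1241]
tool_rot: [0.677, 0.736, 0.0, 0.0]
ft_force: [0.1, 0.2, 0.4]
grip_width: 0.0241
grasp_force: 59.9
```

Emit:
apply_moves --pt "-0.93 0.23 -0.08 0.01" --pt "-0.91 0.23 -0.09 0.02" --pt "-0.92 0.25 -0.08 0.01" --pt "-0.91 0.26 -0.08 0.01" --pt "-0.9 0.27 -0.09 0.02"

```text
clock: 64.32
eef_pos: [0.4908, 0.0339, 0.1324]
tool_rot: [0.704, 0.71, -0.0, -0.0]
ft_force: [0.6, 0.1, -0.3]
grip_width: 0.024
grasp_force: 59.9
```

Emit:
apply_moves --pt "-0.9 0.3 -0.08 0.01" --pt "0 0 0.7 0" --pt "0 0 0.7 0" --pt "0 0 0.7 0" --pt "0 0 0.7 0"

```text
clock: 64.73
eef_pos: [0.497, 0.0166, 0.0774]
tool_rot: [0.708, 0.707, 0.0, 0.0]
ft_force: [-1.0, -0.1, -0.3]
grip_width: 0.024
grasp_force: 59.9
```

Emit:
apply_moves --pt "0 0 0.7 0" --pt "0 0 0 0" --pt "0 0 0 0" --pt "0 0 0 0" --pt "0 0 0 0"

```text
clock: 65.15
eef_pos: [0.4979, 0.017, 0.065]
tool_rot: [0.707, 0.707, 0.001, 0.001]
ft_force: [-0.1, -0.8, 0.0]
grip_width: 0.0244
grasp_force: 59.9
```

Emit:
apply_moves --pt "0 0 0 0" --pt "0 0 0 0" --pt "0 0 0 0" --pt "0 0 0 0" --pt "0 0 0 0" --claw 0.6

```text
clock: 65.57
eef_pos: [0.4971, 0.0169, 0.0641]
tool_rot: [0.707, 0.707, 0.0, 0.0]
ft_force: [-0.7, 0.4, 0.7]
grip_width: 0.0341
grasp_force: 0.0
```

Emit:
apply_moves --pt "0 0 -0.5 0" --pt "0 0 -0.8 0" --pt "0 0 -0.8 0" --pt "0 0 -0.8 0" --pt "0 0 -0.6 0"

```text
clock: 65.98
eef_pos: [0.4975, 0.0169, 0.136]
tool_rot: [0.707, 0.707, 0.001, 0.001]
ft_force: [0.5, 0.3, -0.2]
grip_width: 0.0342
grasp_force: 0.0
```

Run:
```python
from fs import *
st(); potxy('p4'); rects(snap('top','tp4'))
plan([(.3675,.3245,.11,114,.0195),(.3675,.3245,.016,114,.017)])
```

```text
t 65.98 p [0.4975 0.0169 0.136 ] ax [[0.001, 1.0, 0.002], [1.0, -0.001, 0.0], [0.0, 0.002, -1.0]] F [ 0.5  0.3 -0.2] w 0.0342 g 0.0 j [ 0.03  0.3  -0.17  1.1  -0.    1.61]
pot blob [256, 167, 75, 58, 2362] [0.488 0.021 0.05 ]
[0.3672 0.3244] size 0.0251 0.028 ang 20.0
[[0.85,-0.37,0.07,-0.02],[0.87,-0.34,0.08,-0.02],[0.86,-0.33,0.07,-0.03],[0.88,-0.31,0.08,-0.02],[0.89,-0.28,0.07,-0.02]]
[[0.89,-0.27,0.08,-0.02],[0.89,-0.24,0.07,-0.03],[0.91,-0.22,0.08,-0.02],[0.9,-0.2,0.07,-0.02],[0.91,-0.18,0.07,-0.02]]
[[0.92,-0.16,0.08,-0.03],[0.92,-0.13,0.07,-0.02],[0.92,-0.12,0.08,-0.02],[0.93,-0.09,0.07,-0.02],[0.92,-0.08,0.08,-0.02]]
[[0.93,-0.05,0.07,-0.03],[0.93,-0.03,0.08,-0.02],[0.93,0,0.07,-0.02],[0,0,0.78,0],[0,0,0.79,0]]
[[0,0,0.78,0],[0,0,0.78,0],[0,0,0.79,0],[0,0,0.78,0],[0,0,0,0]]
end [0.3676 0.3246 0.016 ] 113.9
```

Emit:
apply_moves --pt "0.85 -0.37 0.07 -0.02" --pt "0.87 -0.34 0.08 -0.02" --pt "0.86 -0.33 0.07 -0.03" --pt "0.88 -0.31 0.08 -0.02" --pt "0.89 -0.28 0.07 -0.02" --claw 0.5

```text
clock: 66.5
eef_pos: [0.4595, 0.1029, 0.1258]
tool_rot: [0.665, 0.747, -0.0, -0.0]
ft_force: [0.8, 0.8, -1.2]
grip_width: 0.0429
grasp_force: 0.0
```

Emit:
apply_moves --pt "0.89 -0.27 0.08 -0.02" --pt "0.89 -0.24 0.07 -0.03" --pt "0.91 -0.22 0.08 -0.02" --pt "0.9 -0.2 0.07 -0.02" --pt "0.91 -0.18 0.07 -0.02"

```text
clock: 66.92
eef_pos: [0.423, 0.1882, 0.1184]
tool_rot: [0.621, 0.784, -0.001, -0.0]
ft_force: [-0.2, -0.4, -0.1]
grip_width: 0.0428
grasp_force: 0.0
```

Emit:
apply_moves --pt "0.92 -0.16 0.08 -0.03" --pt "0.92 -0.13 0.07 -0.02" --pt "0.92 -0.12 0.08 -0.02" --pt "0.93 -0.09 0.07 -0.02" --pt "0.92 -0.08 0.08 -0.02"

```text
clock: 67.33
eef_pos: [0.3865, 0.2737, 0.1109]
tool_rot: [0.575, 0.818, -0.001, -0.0]
ft_force: [-0.4, -0.1, -0.1]
grip_width: 0.0428
grasp_force: 0.0
```

Emit:
apply_moves --pt "0.93 -0.05 0.07 -0.03" --pt "0.93 -0.03 0.08 -0.02" --pt "0.93 0 0.07 -0.02" --pt "0 0 0.78 0" --pt "0 0 0.79 0"

```text
clock: 67.75
eef_pos: [0.3655, 0.326, 0.0756]
tool_rot: [0.544, 0.839, 0.001, 0.0]
ft_force: [-0.4, -0.6, -0.3]
grip_width: 0.0429
grasp_force: 0.0
```

Emit:
apply_moves --pt "0 0 0.78 0" --pt "0 0 0.78 0" --pt "0 0 0.7 0" --pt "0 0 0.7 0" --pt "0 0 0 0"

```text
clock: 68.17
eef_pos: [0.3634, 0.3226, 0.0135]
tool_rot: [0.545, 0.838, -0.003, -0.001]
ft_force: [-0.9, -1.4, 0.3]
grip_width: 0.043
grasp_force: 0.0
```

Emit:
apply_moves --pt "0 0 0 0" --pt "0 0 0 0" --pt "0 0 0 0" --pt "0 0 0 0" --pt "0 0 0 0" --claw 1

```text
clock: 68.58
eef_pos: [0.3661, 0.325, 0.0173]
tool_rot: [0.545, 0.838, 0.001, 0.0]
ft_force: [0.3, 0.3, -0.3]
grip_width: 0.024
grasp_force: 60.6
```

Run:
```python
from h import *
st()
plan([(.367,.3245,.10,114,.018),(.4975,-.0105,.14,90,.0195),(.4975,-.0105,.068,90,.015)])
```

```text
t 68.58 p [0.3661 0.325  0.0173] ax [[-0.406, 0.914, 0.001], [0.914, 0.406, 0.001], [0.001, 0.002, -1.0]] F [ 0.3  0.3 -0.3] w 0.024 g 60.6 j [ 0.73  0.42 -0.35  0.8   0.    1.88]
[[-0.01,0.01,-0.83,0],[-0.01,0,-0.82,0],[-0.01,0.01,-0.83,0],[0,0,-0.83,0],[-0.01,0.01,-0.83,0]]
[[-0.95,-0.04,-0.11,0.02],[-0.94,-0.03,-0.1,0.02],[-0.95,0,-0.11,0.02],[-0.94,0.01,-0.1,0.02],[-0.95,0.04,-0.11,0.02]]
[[-0.94,0.05,-0.1,0.03],[-0.95,0.09,-0.11,0.02],[-0.94,0.1,-0.1,0.02],[-0.93,0.13,-0.11,0.02],[-0.94,0.14,-0.1,0.02]]
[[-0.93,0.17,-0.11,0.02],[-0.93,0.18,-0.1,0.02],[-0.92,0.2,-0.11,0.02],[-0.92,0.22,-0.1,0.02],[-0.92,0.24,-0.11,0.02]]
[[-0.91,0.26,-0.1,0.03],[-0.9,0.29,-0.11,0.02],[-0.89,0.31,-0.1,0.02],[-0.89,0.32,-0.11,0.02],[0,0,0.72,0]]
[[0,0,0.72,0],[0,0,0.72,0],[0,0,0.72,0],[0,0,0.72,0],[0,0,0,0]]
end [ 0.4974 -0.0104  0.0681] 89.9
```

Emit:
apply_moves --pt "-0.01 0.01 -0.83 0" --pt "-0.01 0 -0.82 0" --pt "-0.01 0.01 -0.83 0" --pt "0 0 -0.83 0" --pt "-0.01 0.01 -0.83 0"

```text
clock: 69.0
eef_pos: [0.3665, 0.3241, 0.1005]
tool_rot: [0.545, 0.838, 0.0, 0.0]
ft_force: [0.1, 0.3, -0.1]
grip_width: 0.0243
grasp_force: 60.6
```

Emit:
apply_moves --pt "-0.95 -0.04 -0.11 0.02" --pt "-0.94 -0.03 -0.1 0.02" --pt "-0.95 0 -0.11 0.02" --pt "-0.94 0.01 -0.1 0.02" --pt "-0.95 0.04 -0.11 0.02"

```text
clock: 69.42
eef_pos: [0.4012, 0.2352, 0.1105]
tool_rot: [0.588, 0.809, 0.0, 0.0]
ft_force: [0.1, 0.4, -0.7]
grip_width: 0.0242
grasp_force: 60.6
```

Emit:
apply_moves --pt "-0.94 0.05 -0.1 0.03" --pt "-0.95 0.09 -0.11 0.02" --pt "-0.94 0.1 -0.1 0.02" --pt "-0.93 0.13 -0.11 0.02" --pt "-0.94 0.14 -0.1 0.02"

```text
clock: 69.83
eef_pos: [0.4356, 0.1469, 0.1209]
tool_rot: [0.634, 0.773, 0.0, 0.0]
ft_force: [-0.0, -0.2, 0.4]
grip_width: 0.0244
grasp_force: 60.6
```

Emit:
apply_moves --pt "-0.93 0.17 -0.11 0.02" --pt "-0.93 0.18 -0.1 0.02" --pt "-0.92 0.2 -0.11 0.02" --pt "-0.92 0.22 -0.1 0.02" --pt "-0.92 0.24 -0.11 0.02"

```text
clock: 70.25
eef_pos: [0.4698, 0.0587, 0.1314]
tool_rot: [0.674, 0.739, 0.0, 0.0]
ft_force: [-1.1, 1.5, -0.1]
grip_width: 0.0245
grasp_force: 60.7
```

Emit:
apply_moves --pt "-0.91 0.26 -0.1 0.03" --pt "-0.9 0.29 -0.11 0.02" --pt "-0.89 0.31 -0.1 0.02" --pt "-0.89 0.32 -0.11 0.02" --pt "0 0 0.72 0"

```text
clock: 70.67
eef_pos: [0.5009, -0.0137, 0.1282]
tool_rot: [0.709, 0.705, 0.003, 0.004]
ft_force: [1.8, 0.6, -0.2]
grip_width: 0.0243
grasp_force: 60.7
```

Emit:
apply_moves --pt "0 0 0.72 0" --pt "0 0 0.72 0" --pt "0 0 0.72 0" --pt "0 0 0.72 0" --pt "0 0 0 0"

```text
clock: 71.08
eef_pos: [0.4947, -0.0109, 0.065]
tool_rot: [0.708, 0.707, -0.002, -0.002]
ft_force: [-1.4, -0.3, -0.1]
grip_width: 0.0242
grasp_force: 60.7
```

Emit:
apply_moves --pt "0 0 0 0" --pt "0 0 0 0" --pt "0 0 0 0" --pt "0 0 0 0" --pt "0 0 0 0" --claw 0.6

```text
clock: 71.5
eef_pos: [0.4976, -0.0109, 0.0682]
tool_rot: [0.707, 0.707, 0.001, 0.001]
ft_force: [-0.5, -0.1, 0.1]
grip_width: 0.0344
grasp_force: 0.0
```

Emit:
apply_moves --pt "0 0 -0.5 0" --pt "0 0 -0.8 0" --pt "0 0 -0.8 0" --pt "0 0 -0.8 0" --pt "0 0 -0.6 0"

```text
clock: 71.92
eef_pos: [0.4976, -0.0109, 0.1397]
tool_rot: [0.707, 0.707, 0.001, 0.001]
ft_force: [-0.8, -0.3, 0.3]
grip_width: 0.0341
grasp_force: 0.0
```

Run:
```python
from lev import *
st(); potxy('p5')
# lever shut: dir 181.5, grip point 62-65 mm out
plan([(.5254,.19,.15,90+0,.019),(.5250,.2189,.15,181,.019)])
```

```text
t 71.92 p [ 0.4976 -0.0109  0.1397] ax [[0.001, 1.0, 0.002], [1.0, -0.001, -0.0], [-0.0, 0.002, -1.0]] F [-0.8 -0.3  0.3] w 0.0341 g 0.0 j [-0.02  0.29 -0.17  1.11  0.    1.55]
pot blob [256, 168, 75, 57, 2336] [0.489 0.021 0.05 ]
[[0.91,0.12,-0.04,0],[0.92,0.12,-0.03,0],[0.91,0.12,-0.04,0],[0.91,0.11,-0.04,0],[0.92,0.12,-0.04,0]]
[[0.91,0.12,-0.03,0],[0.91,0.12,-0.04,0],[0.92,0.12,-0.04,0],[0.91,0.12,-0.03,0],[0.91,0.12,-0.04,0]]
[[0.92,0.11,-0.04,0],[0.1,0,0,-0.11],[0.11,0.01,0,-0.11],[0.1,0.02,0,-0.11],[0.09,0.03,0,-0.1]]
[[0.1,0.05,0,-0.11],[0.08,0.05,0,-0.11],[0.08,0.07,0,-0.11],[0.08,0.07,0,-0.11],[0.06,0.08,0,-0.11]]
[[0.06,0.09,0,-0.1],[0.04,0.09,0,-0.11],[0.04,0.1,0,-0.11],[0.02,0.1,0,-0.11],[0.01,0.1,0,-0.11]]
end [0.525  0.2189 0.15  ] 181.1
```

Emit:
apply_moves --pt "0.91 0.12 -0.04 0" --pt "0.92 0.12 -0.03 0" --pt "0.91 0.12 -0.04 0" --pt "0.91 0.11 -0.04 0" --pt "0.92 0.12 -0.04 0" --claw 0.4

```text
clock: 72.38
eef_pos: [0.5088, 0.0812, 0.1415]
tool_rot: [0.708, 0.707, 0.0, 0.0]
ft_force: [0.0, -0.2, -0.5]
grip_width: 0.0509
grasp_force: 0.0
```

Emit:
apply_moves --pt "0.91 0.12 -0.03 0" --pt "0.91 0.12 -0.04 0" --pt "0.92 0.12 -0.04 0" --pt "0.91 0.12 -0.03 0" --pt "0.91 0.12 -0.04 0"

```text
clock: 72.8
eef_pos: [0.5208, 0.1726, 0.145]
tool_rot: [0.707, 0.707, 0.0, 0.0]
ft_force: [-0.6, 0.5, 0.5]
grip_width: 0.0513
grasp_force: 0.0
```

Emit:
apply_moves --pt "0.92 0.11 -0.04 0" --pt "0.1 0 0 -0.11" --pt "0.11 0.01 0 -0.11" --pt "0.1 0.02 0 -0.11" --pt "0.09 0.03 0 -0.1"

```text
clock: 73.22
eef_pos: [0.5228, 0.1986, 0.1456]
tool_rot: [0.529, 0.848, -0.0, -0.0]
ft_force: [0.2, 0.4, 1.6]
grip_width: 0.0513
grasp_force: 0.0
```

Emit:
apply_moves --pt "0.1 0.05 0 -0.11" --pt "0.08 0.05 0 -0.11" --pt "0.08 0.07 0 -0.11" --pt "0.08 0.07 0 -0.11" --pt "0.06 0.08 0 -0.11"

```text
clock: 73.63
eef_pos: [0.5228, 0.2087, 0.1457]
tool_rot: [0.267, 0.964, -0.0, -0.0]
ft_force: [0.1, 0.2, -0.1]
grip_width: 0.0517
grasp_force: 0.0
```

Emit:
apply_moves --pt "0.06 0.09 0 -0.1" --pt "0.04 0.09 0 -0.11" --pt "0.04 0.1 0 -0.11" --pt "0.02 0.1 0 -0.11" --pt "0.01 0.1 0 -0.11"

```text
clock: 74.05
eef_pos: [0.5227, 0.219, 0.1457]
tool_rot: [-0.013, 1.0, 0.0, 0.0]
ft_force: [0.2, 0.3, -0.8]
grip_width: 0.0512
grasp_force: 0.0
```

Run:
```python
from fs import *
st(); print(pose()[1]); c=snap('wrist','w40'); h=cv2.cvtColor(c['image'],cv2.COLOR_BGR2HSV).astype(int); m=((h[...,1]>150)&(h[...,2]>100)&((h[...,0]<6)|(h[...,0]>174))).astype(np.uint8)
n,l,s,ce=cv2.connectedComponentsWithStats(m); i=1+s[1:,4].argmax(); cn,_=cv2.findContours((l==i).astype(np.uint8),0,2); b=cv2.boxPoints(cv2.minAreaRect(cn[0]))
w=np.array([px(c,*k,.0945)[:2] for k in b]); print(s[i],w.round(4).tolist(),w.mean(0).round(4))
c=snap('top','t40'); h=cv2.cvtColor(c['image'],cv2.COLOR_BGR2HSV).astype(int); rects(c)
a=c['image'][175:275,215:345]; sc=snap('scene','s40')['image'][140:240,230:360]
cv2.imwrite('pics/m40.png',np.hstack([cv2.resize(a,(400,308)),cv2.resize(sc,(400,308))]))
```

```text
t 74.05 p [0.5227 0.219  0.1457] ax [[-1.0, -0.026, 0.0], [-0.026, 1.0, 0.0], [-0.0, 0.0, -1.0]] F [ 0.2  0.3 -0.8] w 0.0512 g 0.0 j [0.4  0.42 0.03 1.19 0.   0.37]
-178.53178785274332
[270 203  25  75 638] [[0.4991, 0.2109], [0.4987, 0.2265], [0.5528, 0.2285], [0.5532, 0.2116]] [0.526  0.2194]
```

View pics/m40.png

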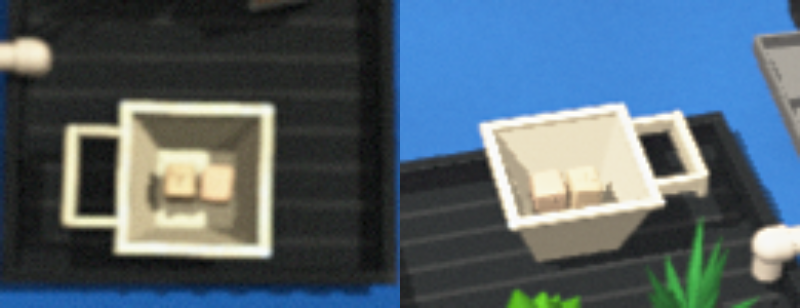

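Emit:
apply_moves --pt "-0.16 0 0.7 0" --pt "0 0 0.7 0" --pt "0 0 0.7 0" --pt "0 0 0.7 0" --pt "0 0 0.6 0"

```text
clock: 74.62
eef_pos: [0.5257, 0.2187, 0.0767]
tool_rot: [-0.008, 1.0, -0.0, -0.0]
ft_force: [0.0, -0.4, 0.4]
grip_width: 0.0512
grasp_force: 0.0
```

Emit:
apply_moves --pt "0 0 0 0" --pt "0 0 0 0" --pt "0 0 0 0" --pt "0 0 0 0" --pt "0 0 0 0"

```text
clock: 75.03
eef_pos: [0.5267, 0.2193, 0.0786]
tool_rot: [-0.01, 1.0, 0.0, 0.001]
ft_force: [0.5, 0.0, 0.5]
grip_width: 0.0515
grasp_force: 0.0
```

Emit:
apply_moves --pt "0 0 0 0" --pt "0 0 0 0" --pt "0 0 0 0" --pt "0 0 0 0" --pt "0 0 0 0" --claw 1

```text
clock: 75.45
eef_pos: [0.5262, 0.2192, 0.0781]
tool_rot: [-0.01, 1.0, 0.0, 0.0]
ft_force: [-0.9, 0.1, 4.7]
grip_width: 0.0165
grasp_force: 60.8
```

Emit:
apply_moves --pt "0 0 0 0" --pt "0 0 0 0" --pt "0 0 0 0" --pt "0 0 0 0" --pt "0 0 0 0"

```text
clock: 75.87
eef_pos: [0.5261, 0.2192, 0.078]
tool_rot: [-0.01, 1.0, 0.0, 0.0]
ft_force: [-1.4, 0.3, 5.1]
grip_width: 0.0163
grasp_force: 61.0
```

Run:
```python
from lev import *
st(); lev(136.4,10,(.5885,.2208))
```

```text
t 75.87 p [0.5261 0.2192 0.078 ] ax [[-1.0, -0.02, 0.001], [-0.02, 1.0, 0.0], [-0.001, 0.0, -1.0]] F [-1.4  0.3  5.1] w 0.0163 g 61.0 j [ 0.39  0.48 -0.05  1.03  0.    0.37]
0.06237902450937489 181.48945058013862 -178.85285021643193
[[-0.01,0.25,0,0.08],[-0.01,0.24,0,0.07],[0,0.25,0,0.08],[-0.01,0.24,0,0.07],[-0.01,0.25,0,0.08]]
[[-0.01,0.24,0,0.07],[-0.01,0.25,0,0.08],[0,0.24,0,0.07],[-0.01,0.25,0,0.08],[-0.01,0.24,0,0.07]]
end [0.5433 0.2638 0.078 ] -223.9
```

Emit:
apply_moves --pt "-0.01 0.25 0 0.08" --pt "-0.01 0.24 0 0.07" --pt "0 0.25 0 0.08" --pt "-0.01 0.24 0 0.07" --pt "-0.01 0.25 0 0.08"

```text
clock: 76.28
eef_pos: [0.5306, 0.2442, 0.0781]
tool_rot: [0.189, 0.982, 0.001, 0.0]
ft_force: [0.1, 2.2, 3.6]
grip_width: 0.0166
grasp_force: 61.0
```

Emit:
apply_moves --pt "-0.01 0.24 0 0.07" --pt "-0.01 0.25 0 0.08" --pt "0 0.24 0 0.07" --pt "-0.01 0.25 0 0.08" --pt "-0.01 0.24 0 0.07"

```text
clock: 76.7
eef_pos: [0.544, 0.2654, 0.0781]
tool_rot: [0.374, 0.927, 0.002, 0.0]
ft_force: [0.7, 2.4, 3.4]
grip_width: 0.0165
grasp_force: 60.9
```

Emit:
apply_moves --pt "0 0 0 0" --pt "0 0 0 0" --pt "0 0 0 0" --pt "0 0 0 0" --pt "0 0 0 0"

```text
clock: 77.12
eef_pos: [0.544, 0.2654, 0.0781]
tool_rot: [0.372, 0.928, 0.002, 0.0]
ft_force: [1.2, 6.3, 3.2]
grip_width: 0.016
grasp_force: 60.7
```

Run:
```python
from lev import *
st(); lev(136.4,2,(.5885,.2208))
```

```text
t 77.12 p [0.544  0.2654 0.0781] ax [[-0.723, 0.691, 0.002], [0.691, 0.723, 0.004], [0.001, 0.004, -1.0]] F [1.2 6.3 3.2] w 0.016 g 60.7 j [0.45 0.54 0.05 1.07 0.   1.21]
0.06298757808031198 134.90102136697473 136.32138785390725
[[0,-0.04,0,-0.01],[0,-0.04,0,-0.01],[0,0,0,0],[0,0,0,0],[0,0,0,0]]
end [0.5429 0.2643 0.0781] 137.5
```

Emit:
apply_moves --pt "0 0 0 0" --pt "0 0 0 0" --pt "0 0 0 0" --pt "0 0 0 0" --pt "0 0 0 0" --claw 0.4

```text
clock: 77.53
eef_pos: [0.5428, 0.2629, 0.077]
tool_rot: [0.374, 0.928, -0.001, -0.0]
ft_force: [-0.4, 0.2, -0.0]
grip_width: 0.0513
grasp_force: 0.0
```

Emit:
apply_moves --pt "0 0 -0.8 0" --pt "0 0 -0.9 0" --pt "0 0 -0.9 0" --pt "0 0 -0.9 0" --pt "0 0 -0.9 0"

```text
clock: 77.95
eef_pos: [0.5429, 0.2631, 0.1661]
tool_rot: [0.373, 0.928, -0.0, -0.0]
ft_force: [-0.9, 0.1, -0.3]
grip_width: 0.0512
grasp_force: 0.0
```

Run:
```python
from fs import *
st(); c=snap('wrist','w50'); h=cv2.cvtColor(c['image'],cv2.COLOR_BGR2HSV).astype(int); m=((h[...,1]>150)&(h[...,2]>100)&((h[...,0]<6)|(h[...,0]>174))).astype(np.uint8)
n,l,s,ce=cv2.connectedComponentsWithStats(m); i=1+s[1:,4].argmax(); cn,_=cv2.findContours((l==i).astype(np.uint8),0,2); b=cv2.boxPoints(cv2.minAreaRect(cn[0]))
w=np.array([px(c,*k,.0945)[:2] for k in b]); print(s[i],w.round(4).tolist(),w.mean(0).round(4))
d=[w[k]-w[k-1] for k in (0,1)]; d=max(d,key=np.linalg.norm); print(np.degrees(np.arctan2(d[1],d[0]))%180)
v=w.mean(0)-[.5885,.2208]; print(np.degrees(np.arctan2(v[1],v[0])),np.linalg.norm(v)); potxy('p50')
```

```text
t 77.95 p [0.5429 0.2631 0.1661] ax [[-0.721, 0.693, -0.001], [0.693, 0.721, -0.001], [-0.0, -0.001, -1.0]] F [-0.9  0.1 -0.3] w 0.0512 g 0.0 j [ 0.45  0.48  0.18  1.27 -0.    1.22]
[274 190  23  71 524] [[0.5581, 0.2395], [0.519, 0.2777], [0.5298, 0.2889], [0.5698, 0.2516]] [0.5442 0.2644]
135.7114688988133
135.45773754937363 0.062196063511302566
pot blob [256, 174, 75, 51, 2384] [0.488 0.021 0.05 ]
```

```bash
python3 -c "
from workcell import bot
print(bot.job_done())"
```

```text
the job is handed in; nothing more can be done
None
```

I shut the valve, tipped the two spent stones into the green tub, stood the pot upright in the tray with all four fresh stones in it, and opened the lever to about 45–46°. The pot slipped out of the gripper once on the first tip, landed upright against the tub wall with its stones, and I regripped it. I then handed the job in at about 78 s; no verdict came back.

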